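# Strip the holding stud and nest the graded brass cups

### The job

Strip the upright stud one piece at a time: turn the yellow wing nut about a quarter turn until its slot lines up with the red cross-pin and lift it off, then take off the blue washer, then the aluminium spacer tube, then the brass cup under it; nut, washer and spacer go in the black parts tray. Nest that cup and whatever loose brass cups stand on the bench, largest first and each one inside the next larger, in the outer cup on the round green stand, so that every cup stands upright with its floor flat on the floor of the cup around it. Leave the other things on the bench where they are.

Things in the scene. Friction and masses are not known exactly. Their poses are not given: they have to be found in the camera images.
- fixture: holding fixture, fixed to the bench: green disc 84 mm across, 14 mm high, dark step 68 mm across on it up to 20 mm, upright stud in its centre: 22 mm thick from 20 to 88 mm above the bench, 14 mm above that. Origin: centre of its underside, on the bench. Stacked on the stud at the start, from below: cup_M (mouth up), the spacer standing in it, the washer, the wing nut
- stud_top (a point): centre of the stud's top end, 113 mm above the bench. A red cross-pin 23 mm long, 5.5 mm wide and 5 mm thick (108 to 113 mm above the bench) runs through the top along the fixture's x axis and sticks out 4.5 mm either side of the stud; it holds the nut down
- nut: yellow wing nut, 80 g: block 36 (its x) by 32 (its y) by 14 mm high, wings 6 mm thick along +x and -x, 64 mm over all, rising to 20 mm. Grip the flats across y. Origin: centre of its underside, 92 mm above the bench at the start, 0.7 to 1.4 rad anticlockwise (from above) of the pin's line. No thread: it turns freely, 2 mm under the pin
- nut_slot (a point): centre of the nut's top face, 14 mm above its origin. Round 16 mm hole through the nut with a slot 26 by 10 mm along the nut's x axis: the nut lifts off over the cross-pin only while its x axis lies along the fixture's x axis, either way round, within about 8 degrees
- spacer: plain aluminium tube, 36 mm outside, 28 mm bore, 58 mm long, 140 g, loose on the stud; it stands on the floor of cup_M and rises 12 mm above that cup's rim. It may stand or lie in the tray. Origin: centre of its lower end (24 mm above the bench at the start), z along its axis
- washer: thick blue plastic washer, 40 mm outside, 28 mm bore, 10 mm thick, 60 g, loose on the stud between spacer and nut. Origin: centre of its underside, 82 mm above the bench at the start
- spacer_mid (a point): middle of the spacer's length, on its axis, 29 mm from the origin
- cup_M: brass cup on the stud, the third largest of the set counting the outer one: straight-sided, mouth up, outside diameter 55 mm, inside 50 mm, height 50 mm, floor 4 mm thick with a 26 mm hole for the stud, 160 g. Origin: centre of its underside, 20 mm above the bench at the start
- cup_A: largest loose brass cup: plain straight-sided, open at the top, flat closed heavy floor 4 mm thick, wall 2.5 mm; outside diameter 67 mm, inside 62 mm, height 42 mm, 200 g. Stands mouth up on the bench at the start, or is absent. Origin: centre of its underside, z up along its axis.
- cup_C: second smallest loose brass cup: plain straight-sided, open at the top, flat closed heavy floor 4 mm thick, wall 2.5 mm; outside diameter 43 mm, inside 38 mm, height 58 mm, 150 g. Stands mouth up on the bench at the start, or is absent. Origin: centre of its underside, z up along its axis.
- cup_D: smallest loose brass cup: plain straight-sided, open at the top, flat closed heavy floor 4 mm thick, wall 2.5 mm; outside diameter 31 mm, inside 26 mm, height 66 mm, 120 g. Stands mouth up on the bench at the start, or is absent. Origin: centre of its underside, z up along its axis.
- stand: round green stand 104 mm across, 10 mm high, fixed to the bench, with the brass outer cup fixed on it: outside 79 mm, inside 74 mm, rim 44 mm above the bench. Origin: centre of its underside. Nesting order cup_A, cup_M, cup_C, cup_D, absent ones left out; smaller cups are taller, so each nested rim stands at least 12 mm proud of the one around it and can be held from outside
- stand_in (a point): centre of the outer cup's inner floor, 14 mm above the bench
- tray: black parts tray, fixed to the bench: 130 mm (x) by 200 mm (y), 22 mm high, walls and floor 4 mm. Origin: centre of its underside
- die_post: bystander, to be left alone: dark steel disc 64 mm across and 30 mm high with a 16 mm steel pin standing 30 mm out of its top. Origin: centre of its underside
- die_plain: bystander, to be left alone: plain dark steel disc 54 mm across and 40 mm high. Origin: centre of its underside
- soap: bystander, to be left alone: white round soap-like puck 80 mm across, 25 mm high. Origin: centre of its underside
Mind the look-alikes: they are no part of the job. What is shaped like the stand but turquoise or white is not meant.

How it is judged:
By the outcome, as a careful person would: the job done as asked, in the order asked, and still so for the second after the job is handed in, with the robot touching nothing.
Of cup_A, cup_C, cup_D only 2 to 3 are there at a start; the rules pass over those that are not, and their reading is None.
At some moment in a run one of cup_A, cup_C, cup_D may be knocked a few centimetres aside while the robot is not near it.
It also fails if it takes over 210 s, if anything falls off the work surface, if the arm or the gripper's body presses on something with over 40 N, if the wrist force passes 120 N, or if a joint passes its speed limit or range.

### The arm

A 6-joint arm with a two-finger parallel gripper is mounted at the origin on the work surface. World frame = base frame: x ahead of the robot, y to its left, z up, the work surface at z = 0. Lengths are in m, angles in rad, forces in N, time in s.
With the tool pointing down it reaches from about 0.4 to 0.925 m from the base axis. Payload 12.5 kg.
Tool frame: the origin (TCP) lies between the finger pads; the fingertips stand robot.tcp_to_tips ahead of it and the grasp point (between the pads) lies 6 mm ahead of it (robot.tcp_to_tips is the distance from the TCP to the fingertips, in m); x points along the fingers, y is the direction in which the jaws open and shut, and the axes are right-handed (so a half turn about x gives the same grasp; the last joint's range is limited). The gripper opens to 95 mm and grips with 3 to 60 N. Pads are 20 mm wide; open, the fingers measure 119 mm over their backs; the gripper's body (75 mm by 180 mm) begins 59 mm behind the grasp point.
Start: joints at [-1.357, 0.491, 1.559, -0, 1.092, -0.106], TCP at [0.197, -0.593, 0.24] pointing down, gripper open.
Joint ranges: [-3.1, 3.1], [-0.84, 2.19], [0.05, 2.79], [-1.13, 4.28], [0.06, 2.93], [-2.69, 2.69]. Speed limits (rad/s): [2.22, 2.22, 2.79, 3.14, 3.14, 3.14].

### API

Orientations are given as a 3x3 rotation matrix whose columns are the frame's x, y, z axes.
In Python, from cell import robot, eyes gives the robot as it stands. The module is installed in compiled form; this text tells all that it offers.
- The arm moves only by the shell command python3 -m pendant 'ROWS' [OPENING]. ROWS is JSON, a list of rows, each an object with "xyz": the shift along the tool's x, y, z in cm, a list of three; "turn": the turn, a rotation vector about the tool's x, y, z in rad, a list of three. A call has 1 to 5 rows; each row is the pose to reach, as a shift and turn from the pose measured when the call began, along the tool's axes at that moment; what a row does not reach only later rows make up. A row lasts 1/12 s, in which the tool goes at most 41.7 mm and 7.16 degrees, less where a joint would pass 70% of its speed; a pose out of reach is approached as far as the arm can. A call with a gripper value outside its range is refused whole. OPENING is the finger opening in cm, from 0 to 9.51, set as the call begins (- or left out, the last holds). The fingers move at their own pace and stop on an object; the grip force is fixed at half the most. Time passes only in rows, so rows that repeat a pose let the fingers close. It gives the time, the measured TCP pose, the force and the opening at its end, in the units of the state.
- robot.state(): the state, without advancing time (a new reading comes with each control period).
- eyes.snapshot(name): name is "scene" or "side" or "wrist"; returns a dict with "frame" (420x560x3 uint8, blue, green, red), "z_map" (420x560 float32, m along the optical axis (not along the pixel's ray), 0 where there is no reading), "camera_matrix" (3x3 intrinsics, pixels), "R" (3x3) and "t" (3): a world point X has camera coordinates R X + t. Camera axes: x right, y down, z forward; pixel columns grow to the right and rows downward; lengths in m; the calibration is good to about 2 mm. A picture is of the moment at which its call begins.
- robot.finish_job(): hands the job in, once; it reports no verdict.
The state is a dict: "time_s": time; "joints": joint angles; "dq": joint speeds; "effort": joint torques, N m; "tool_pos": TCP position; "eef_rot": TCP orientation; "ft_force": force on the tool from outside, world axes, zero at the start; "torque": the same for the moment, N m; "opening": opening from 0.0 (shut) to 1.0 (fully open).
Only numpy, scipy, OpenCV 4.12 (cv2) and the standard library are available. Lean on these libraries where they do the work, as an engineer would, in place of code of your own. Each camera call takes 0.05 s, during which the arm holds its last target.

## Working session

There is one attempt and no reset: what is moved stays moved. The work goes in short steps, Python scripts to look and compute and a shell command to move; the robot and the scene stay as the last step left them, time stands still between calls to the robot, and variables do not carry over. Pictures are saved under pics/ and viewed, and the job is handed in when it is done.

```bash
mkdir -p pics; ls; cat > h.py <<'E'
from cell import robot, eyes
import numpy as np, cv2, json
def snap(n,save=None):
    s=eyes.snapshot(n)
    if save: cv2.imwrite('pics/'+save,s['frame'])
    return s
def pts(s):
    K=np.array(s['camera_matrix']);R=np.array(s['R']);t=np.array(s['t']);z=s['z_map']
    v,u=np.mgrid[0:z.shape[0],0:z.shape[1]]
    c=np.stack([(u-K[0,2])/K[0,0]*z,(v-K[1,2])/K[1,1]*z,z],-1)
    P=(c-t)@R
    P[z<=0]=np.nan
    return P
def proj(s,X):
    c=np.array(s['R'])@np.array(X,float)+np.array(s['t']);p=np.array(s['camera_matrix'])@c
    return p[:2]/p[2]
E
python3 - <<'E'
from h import *
st=robot.state()
print({k:np.round(v,3) for k,v in st.items()}, robot.tcp_to_tips)
for n in ['scene','side','wrist']:
    s=snap(n,n+'0.png'); print(n,s['camera_matrix'],np.round(s['R'],3),s['t'])
E
```

```text
pics
{'time_s': np.float64(0.0), 'joints': array([-1.357,  0.492,  1.559, -0.   ,  1.092, -0.106]), 'dq': array([ 0.001,  0.001, -0.   ,  0.002, -0.001,  0.   ]), 'effort': array([ 2.0000e-03, -6.1263e+01, -2.5818e+01,  6.9000e-02,  4.8000e-02,
       -0.0000e+00]), 'tool_pos': array([ 0.196, -0.593,  0.239]), 'eef_rot': array([[-0.   ,  0.314, -0.949],
       [ 0.001, -0.949, -0.314],
       [-1.   , -0.001, -0.   ]]), 'ft_force': array([-0.127, -0.292, -0.088]), 'torque': array([ 0.073,  0.041, -0.037]), 'opening': np.float64(0.998)} 0.025
scene [[468.02552707   0.         276.20727421]
 [  0.         468.02552707 212.52094785]
 [  0.           0.           1.        ]] [[-0.79   0.613 -0.02 ]
 [ 0.359  0.436 -0.825]
 [-0.497 -0.658 -0.565]] [ 0.39957402 -0.10309322  1.44245305]
side [[388.84650827   0.         278.70681852]
 [  0.         388.84650827 214.89773086]
 [  0.           0.           1.        ]] [[-0.88  -0.474 -0.019]
 [-0.268  0.531 -0.804]
 [ 0.392 -0.702 -0.595]] [0.46506702 0.21755411 0.81186669]
wrist [[313.91930496   0.         281.44487234]
 [  0.         313.91930496 207.94352056]
 [  0.           0.           1.        ]] [[ 0.314 -0.949 -0.001]
 [-0.92  -0.304  0.249]
 [-0.237 -0.077 -0.969]] [-0.6241707  -0.02858328  0.39018665]
```

View pics/scene0.png

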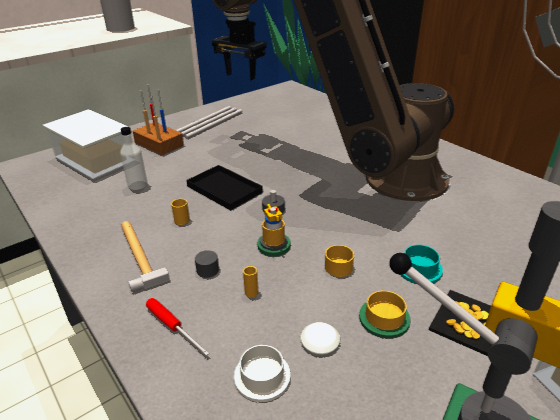

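View pics/side0.png

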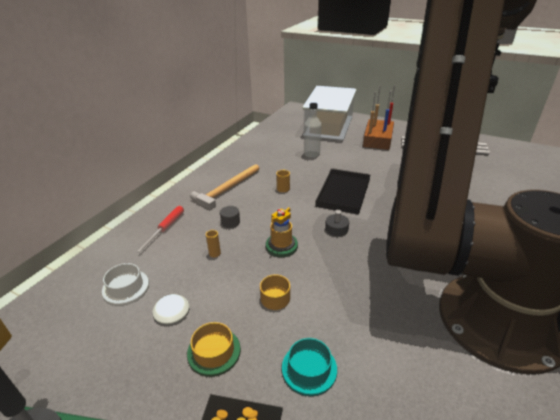

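View pics/wrist0.png

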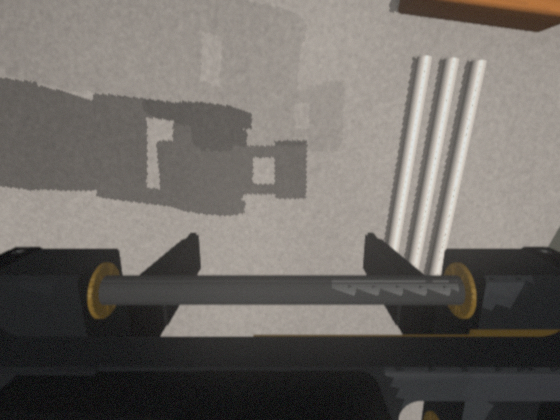

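The scene view shows:
- green stand with brass outer cup at (386,312), the turquoise look-alike at (422,265) and the white one at (262,372)
- fixture with its stack at (274,230), tray at (225,187)
- loose brass cups at (339,261) wide, (180,212) medium and (250,282) thin
- dies at (206,264) and (273,203), soap at (320,338)

Next I measure these positions.

```bash
cat >> h.py <<'E'
def brass(s):
    P=pts(s);h=cv2.cvtColor(s['frame'],cv2.COLOR_BGR2HSV)
    m=((h[...,0]>8)&(h[...,0]<32)&(h[...,1]>140)&(h[...,2]>50)).astype(np.uint8)
    return m,P
def comps(m,P,lo=60):
    n,l,stt,c=cv2.connectedComponentsWithStats(m)
    out=[]
    for i in range(1,n):
        if stt[i,4]<lo: continue
        q=P[l==i]; q=q[~np.isnan(q[:,0])]
        q=q[(q[:,2]<.2)&(q[:,0]>.2)&(abs(q[:,1])<1)]
        if len(q)<30: continue
        out.append((c[i],stt[i],q))
    return out
def fitc(q):
    # algebraic circle fit
    A=np.c_[2*q[:,:2],np.ones(len(q))]; b=(q[:,:2]**2).sum(1)
    x=np.linalg.lstsq(A,b,rcond=None)[0]
    return x[:2],np.sqrt(x[2]+x[:2]@x[:2])
E
python3 - <<'E'
from h import *
for n in ['scene','side']:
    s=snap(n); m,P=brass(s)
    for c,b,q in comps(m,P):
        top=np.percentile(q[:,2],98); r=q[q[:,2]>top-.006]
        o,rad=fitc(r)
        print(n,np.round(c),b[4],'top',round(top,3),'fit',np.round(o,3),round(rad,4),'mean',np.round(np.median(r,0),3), 'ext',np.round(np.ptp(r,axis=0)[:2],3))
    h=cv2.cvtColor(s['frame'],cv2.COLOR_BGR2HSV)
    for nm,mm in dict(green=(h[...,0]>60)&(h[...,0]<80)&(h[...,1]>90),blk=(h[...,2]<45)).items():
        for c,b,q in comps(mm.astype(np.uint8),P,200):
            print(n,nm,np.round(c),b[4],'mid',np.round((q.max(0)+q.min(0))/2,3),'med',np.round(np.median(q,0),3),'ext',np.round(np.ptp(q,axis=0),3))
    F=cv2.resize(s['frame'][165:265,170:370] if n=='scene' else s['frame'][170:270,180:380],None,fx=4,fy=4,interpolation=cv2.INTER_CUBIC)
    cv2.imwrite(f'pics/{n}_crop1.png',F)
E
```

```text
scene [157. 137.] 1102 top 0.115 fit [ 0.485 -0.697] 0.0402 mean [ 0.503 -0.665  0.119] ext [0.01  0.085]
scene [180. 211.] 375 top 0.059 fit [ 0.644 -0.244] 0.02 mean [ 0.645 -0.243  0.057] ext [0.042 0.044]
scene [272. 213.] 176 top 0.112 fit [0.517 0.006] 0.0199 mean [0.525 0.011 0.107] ext [0.04  0.062]
scene [273. 235.] 389 top 0.071 fit [0.518 0.006] 0.0259 mean [0.532 0.019 0.069] ext [0.055 0.053]
scene [140. 250.] 132 top 0.027 fit [ 0.917 -0.207] 0.1407 mean [ 0.797 -0.16   0.025] ext [0.043 0.224]
scene [133. 248.] 159 top 0.026 fit [ 0.604 -0.161] 0.214 mean [ 0.805 -0.198  0.022] ext [0.038 0.215]
scene [339. 260.] 787 top 0.043 fit [0.448 0.166] 0.032 mean [0.452 0.168 0.041] ext [0.067 0.067]
scene [250. 281.] 390 top 0.068 fit [0.658 0.105] 0.014 mean [0.661 0.104 0.066] ext [0.03  0.032]
scene [525. 320.] 3064 top 0.027 fit [0.365 0.508] 0.059 mean [0.351 0.457 0.023] ext [0.057 0.2  ]
scene [385. 310.] 1299 top 0.045 fit [0.489 0.343] 0.038 mean [0.493 0.345 0.043] ext [0.081 0.079]
scene [463. 328.] 307 top 0.022 fit [0.399 0.467] 0.0161 mean [0.397 0.467 0.018] ex
[... 1520 characters left out ...]
 0.078]
side [248. 414.] 202 top 0.022 fit [0.358 0.425] 0.0097 mean [0.358 0.423 0.018] ext [0.028 0.026]
side [220. 415.] 127 top 0.02 fit [0.401 0.447] 0.0067 mean [0.4   0.446 0.017] ext [0.017 0.018]
side green [217. 361.] 405 mid [0.483 0.347 0.009] med [0.456 0.369 0.01 ] ext [0.095 0.095 0.008]
side blk [491. 276.] 12980 mid [0.223 0.106 0.172] med [0.218 0.119 0.182] ext [0.045 0.039 0.055]
side blk [343. 191.] 1583 mid [ 0.465 -0.308  0.011] med [ 0.466 -0.305  0.004] ext [0.155 0.218 0.025]
side blk [  9. 397.] 725 mid [0.587 0.615 0.176] med [0.583 0.615 0.18 ] ext [0.013 0.024 0.047]
side blk [268. 412.] 291 mid [0.34  0.401 0.007] med [0.333 0.399 0.008] ext [0.056 0.032 0.007]
```

View pics/scene_crop1.png

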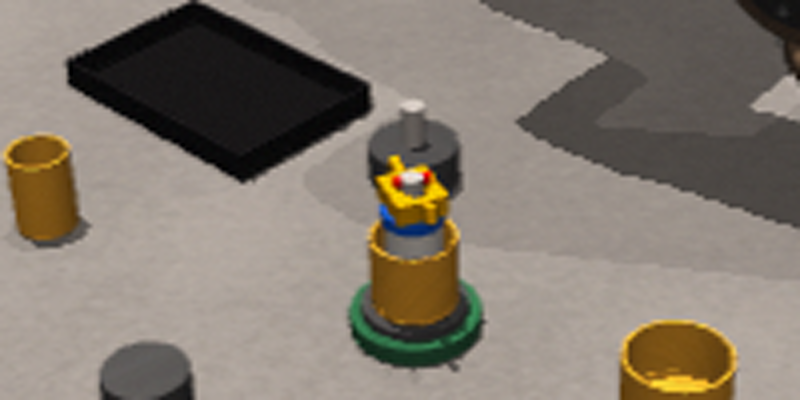

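View pics/side_crop1.png

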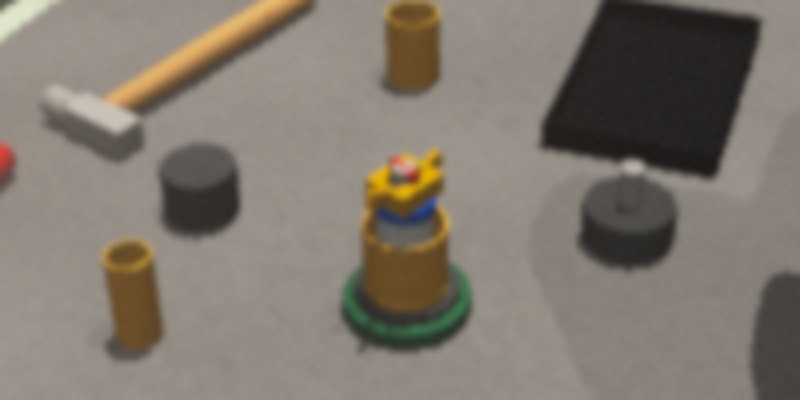

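```bash
cat >> h.py <<'E'
def ray(s,u,v,z):
    K=np.array(s['camera_matrix']);R=np.array(s['R']);t=np.array(s['t'])
    d=R.T@np.linalg.solve(K,[u,v,1.]);C=-R.T@t
    return C+d*(z-C[2])/d[2]
def to(x,y,z,psi=None):
    """tool-frame shift (cm) and turn to reach TCP target with tool down, y axis at psi deg"""
    st=robot.state();R=np.array(st['eef_rot']);p=np.array(st['tool_pos'])
    d=R.T@(np.array([x,y,z])-p)*100
    cur=np.degrees(np.arctan2(R[1,1],R[0,1]))
    if psi is None: psi=cur
    else:
        psi=cur+((psi-cur+90)%180-90)
    a=np.radians(psi);Y=np.array([np.cos(a),np.sin(a),0]);X=np.array([0,0,-1.]);T=np.c_[X,Y,np.cross(X,Y)]
    w=cv2.Rodrigues(R.T@T)[0].ravel()
    j=st['joints']
    print('t',round(st['time_s'],2),'pos',np.round(p,4),'psi',round(cur,1),'op',round(st['opening'],3),'F',np.round(st['ft_force'],1),'j',np.round(j,2))
    print('SHIFT cm',np.round(d,2),'TURN',np.round(w,3),'rows>=',np.ceil(max(np.linalg.norm(d)/4.17,np.linalg.norm(w)/.125)))
E
python3 - <<'E'
from h import *
s=snap('scene');P=pts(s)
print('bottle',ray(s,137,188,0),np.nanmax(P[128:140,118:135,2]),P[150:188:6,134])
for n,b in (('scene',(255,200,290,225)),('side',(265,200,300,225))):
    s=snap(n);P=pts(s)
    h=cv2.cvtColor(s['frame'],cv2.COLOR_BGR2HSV)
    m=((h[...,0]<8)|(h[...,0]>172))&(h[...,1]>120)
    mm=np.zeros_like(m);mm[b[1]:b[3],b[0]:b[2]]=m[b[1]:b[3],b[0]:b[2]]
    ys,xs=np.nonzero(mm); 
    w=np.array([ray(s,u,v,.112)[:2] for u,v in zip(xs,ys)])
    print(n,len(xs),np.round(w,4).tolist())
to(.518,.006,.26)
E
```

```text
bottle [ 0.66759154 -0.48561124  0.        ] 0.19271204480336224 [[ 0.65481778 -0.47763919  0.12789239]
 [ 0.66160087 -0.46848849  0.11431405]
 [ 0.6658725  -0.46687019  0.09681411]
 [ 0.66699205 -0.47494375  0.07387807]
 [ 0.6718846  -0.47174344  0.05674251]
 [ 0.67543529 -0.47279029  0.03703087]
 [ 0.67863433 -0.47511545  0.01628724]]
scene 10 [[0.5077, 0.0049], [0.5058, 0.0064], [0.5232, -0.0024], [0.5103, 0.0083], [0.5277, -0.0005], [0.5258, 0.001], [0.524, 0.0025], [0.5129, 0.0116], [0.5284, 0.0044], [0.5266, 0.0059]]
side 6 [[0.5261, 0.0033], [0.524, 0.0022], [0.5116, 0.0098], [0.5095, 0.0087], [0.5097, 0.0134], [0.5076, 0.0123]]
t 0.4 pos [ 0.1965 -0.5933  0.2395] psi -71.7 op 0.997 F [ 0.3 -0.4 -0.3] j [-1.36  0.49  1.56  0.    1.09 -0.11]
SHIFT cm [ -2.04 -46.79 -49.36] TURN [-0. -0.  0.] rows>= 17.0
```

```bash
python3 -m pendant '[{"xyz":[-0.2,-2,-2.1],"turn":[0,0,0]},{"xyz":[-0.4,-4.5,-4.7],"turn":[0,0,0]},{"xyz":[-0.6,-7.2,-7.6],"turn":[0,0,0]},{"xyz":[-0.8,-9.9,-10.4],"turn":[0,0,0]},{"xyz":[-1,-12.6,-13.3],"turn":[0,0,0]}]'
python3 -m pendant '[{"xyz":[-0.1,-2.5,-2.6],"turn":[0,0,0]},{"xyz":[-0.2,-5,-5.3],"turn":[0,0,0]},{"xyz":[-0.3,-7.5,-8],"turn":[0,0,0]},{"xyz":[-0.5,-10,-10.6],"turn":[0,0,0]},{"xyz":[-0.5,-12.5,-13.2],"turn":[0,0,0]}]'
python3 -c "
from h import *
to(.518,.006,.26)"
```

```text
time_s: 0.82
tool_pos: [0.2835, -0.4303, 0.2496]
eef_rot: [[0.0, 0.314, -0.949], [0.0, -0.949, -0.314], [-1.0, -0.0, -0.0]]
ft_force: [0.6, -0.3, 0.6]
opening: 0.997
time_s: 1.23
tool_pos: [0.3702, -0.2686, 0.2551]
eef_rot: [[0.001, 0.314, -0.95], [-0.001, -0.95, -0.314], [-1.0, 0.001, -0.001]]
ft_force: [1.0, 0.1, -0.1]
opening: 1.0
t 1.23 pos [ 0.3702 -0.2686  0.2551] psi -71.7 op 1.0 F [ 1.   0.1 -0.1] j [-0.77  0.23  1.93  0.    0.98  0.48]
SHIFT cm [ -0.49 -21.44 -22.65] TURN [ 0.    -0.001 -0.001] rows>= 8.0
```

```bash
python3 -m pendant '[{"xyz":[0,-2.6,-2.8],"turn":[0,0,0]},{"xyz":[-0.2,-5.2,-5.6],"turn":[0,0,0]},{"xyz":[-0.3,-7.8,-8.4],"turn":[0,0,0]},{"xyz":[-0.4,-10.6,-11.3],"turn":[0,0,0]},{"xyz":[-0.5,-13.3,-14.1],"turn":[0,0,0]}]' >/dev/null
python3 -m pendant '[{"xyz":[0,-2.6,-2.8],"turn":[0,0,0]},{"xyz":[0,-5.2,-5.6],"turn":[0,0,0]},{"xyz":[0,-7.4,-7.8],"turn":[0,0,0]},{"xyz":[0,-8.1,-8.5],"turn":[0,0,0]},{"xyz":[0,-8.1,-8.5],"turn":[0,0,0]}]'
python3 -c "
from h import *
to(.518,.006,.26)
s=snap('wrist','w1.png')
cv2.imwrite('pics/w1c.png',cv2.resize(s['frame'][120:260,200:380],None,fx=4,fy=4,interpolation=cv2.INTER_CUBIC))
"
```

```text
time_s: 2.07
tool_pos: [0.5188, 0.0093, 0.2602]
eef_rot: [[0.001, 0.316, -0.949], [-0.001, -0.949, -0.316], [-1.0, 0.001, -0.001]]
ft_force: [-0.5, 0.2, -0.5]
opening: 1.002
t 2.07 pos [0.5188 0.0093 0.2602] psi -71.6 op 1.002 F [-0.5  0.2 -0.5] j [-0.11  0.32  1.79 -0.    1.03  1.14]
SHIFT cm [0.02 0.29 0.18] TURN [ 0.    -0.001 -0.001] rows>= 1.0
```

View pics/w1.png

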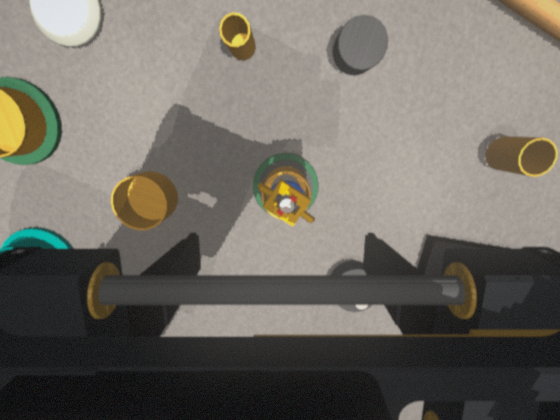

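View pics/w1c.png

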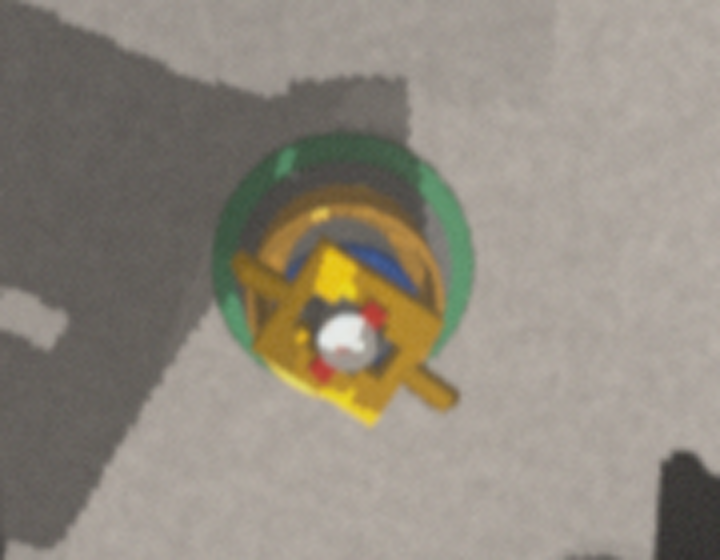

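The wrist crop shows the red pin ends at crop (374,315) and (322,370), and the wing ends at (245,262) and (445,392). From these I get the two angles.

```bash
python3 - <<'E'
from h import *
s=snap('wrist')
f=lambda u,v,z: ray(s,200+(u-1.5)/4,120+(v-1.5)/4,z)[:2]
for nm,a,b,z in (('pin',(374,315),(322,370),.112),('wing',(242,260),(450,394),.111)):
    p,q=f(*a,z),f(*b,z); d=p-q
    print(nm,p,q,'mid',(p+q)/2,'len',np.linalg.norm(d),'ang',np.degrees(np.arctan2(d[1],d[0])))
h=cv2.cvtColor(s['frame'],cv2.COLOR_BGR2HSV)
m=((h[...,0]>18)&(h[...,0]<32)&(h[...,1]>140)&(h[...,2]>50)).astype(np.uint8)
m[:150]=0;m[260:]=0;m[:,:240]=0;m[:,340:]=0
mr=(((h[...,0]<8)|(h[...,0]>172))&(h[...,1]>120)); mr[:150]=0;mr[260:]=0;mr[:,:240]=0;mr[:,340:]=0
ys,xs=np.nonzero(mr);w=np.array([ray(s,u,v,.112)[:2] for u,v in zip(xs,ys)]);
c=w.mean(0);U,S,V=np.linalg.svd(w-c);print('red',len(w),c,np.degrees(np.arctan2(V[0,1],V[0,0])))
P=pts(s)
Q=P[150:260,240:340].reshape(-1,3);Q=Q[Q[:,2]>.1]
# top points
print(len(Q),(np.nanmin(Q,0)+np.nanmax(Q,0))/2)
E
```

```text
pin [ 0.52465544 -0.00139126] [0.50778868 0.00614054] mid [0.51622206 0.00237464] len 0.01847201978056896 ang -24.063000529440554
wing [0.52724535 0.03259373] [ 0.51160462 -0.02550573] mid [0.51942499 0.003544  ] len 0.06016792912570116 ang 74.93283198545703
red 58 [0.51638741 0.00403786] 156.1469039212557
1293 [0.51775718 0.00429257 0.10718868]
```

```bash
python3 - <<'E'
from h import *
s=snap('wrist');P=pts(s)
h=cv2.cvtColor(s['frame'],cv2.COLOR_BGR2HSV)
sub=np.zeros((420,560),bool);sub[150:245,240:340]=1
for zl in (.100,.104,.108):
    m=sub&(P[...,2]>zl)
    q=P[m]; r=cv2.minAreaRect((q[:,:2]*1000).astype(np.float32)); 
    b=cv2.boxPoints(r);e=b[1]-b[0];f=b[2]-b[1];e=e if np.linalg.norm(e)>np.linalg.norm(f) else f
    c=q[:,:2].mean(0);V=np.linalg.svd(q[:,:2]-c,full_matrices=False)[2]
    print(zl,m.sum(),'rect',np.round(r[0],1),np.round(r[1],1),'ang',np.degrees(np.arctan2(e[1],e[0])),'pca',c,np.degrees(np.arctan2(V[0,1],V[0,0])))
# top-down rectified at z=.11, 0.25 mm/px, centre (.518,.004)
g=np.arange(-.05,.05,.00025)
X,Y=np.meshgrid(g,g)   # col -> -y , row -> -x  (x up)
W=np.stack([.518-Y,.004-X,np.full_like(X,.108)],-1)
c=W@np.array(s['R']).T+np.array(s['t']);p=c@np.array(s['camera_matrix']).T
mp=(p[...,:2]/p[...,2:]).astype(np.float32)
im=cv2.remap(s['frame'],mp[...,0],mp[...,1],cv2.INTER_CUBIC)
cv2.imwrite('pics/td.png',im)
E
```

```text
0.1 1295 rect [517.5   4.2] [66.3 32.4] ang 74.742386 pca [0.51830617 0.00438936] -105.24767961695625
0.104 1211 rect [517.4   4. ] [64.7 32.4] ang 74.74241 pca [0.51803869 0.00424512] -105.1602649350908
0.108 348 rect [517.6   4.4] [22.6 59. ] ang -87.41992 pca [0.51783689 0.00422324] -104.20693136976439
```

View pics/td.png

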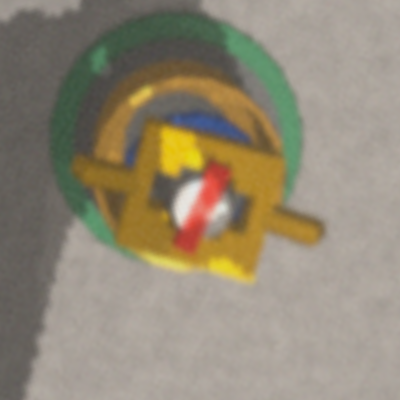

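Rectified onto the nut's height, the pin runs at about -23° and the nut's long axis lies at 75°. A +82° (anticlockwise) turn therefore aligns the slot. I'll turn the gripper to psi = -15° so it grips the flats.

```bash
python3 -c "
from h import *
to(.518,.005,.17,-15)"
```

```text
t 2.22 pos [0.5178 0.0066 0.2604] psi -71.7 op 1.0 F [-0.5 -0.4 -0.6] j [-0.11  0.32  1.79 -0.    1.03  1.14]
SHIFT cm [9.04 0.15 0.03] TURN [-0.99   0.    -0.001] rows>= 8.0
```

```bash
python3 -m pendant '[{"xyz":[1,0,0],"turn":[-0.12,0,0]},{"xyz":[2,0.1,0],"turn":[-0.24,0,0]},{"xyz":[3,0.1,0],"turn":[-0.36,0,0]},{"xyz":[4,0.1,0],"turn":[-0.48,0,0]},{"xyz":[5,0.15,0],"turn":[-0.6,0,0]}]' 5.5
python3 -m pendant '[{"xyz":[1,0,0],"turn":[-0.12,0,0]},{"xyz":[2,0,0],"turn":[-0.24,0,0]},{"xyz":[3,0,0],"turn":[-0.36,0,0]},{"xyz":[4,0,0],"turn":[-0.4,0,0]},{"xyz":[4,0,0],"turn":[-0.4,0,0]}]'
python3 -c "
from h import *
to(.518,.005,.1195,-15)
s=snap('wrist','w2.png')"
```

```text
time_s: 2.63
tool_pos: [0.5178, 0.0036, 0.2101]
eef_rot: [[0.001, 0.797, -0.604], [-0.001, -0.604, -0.797], [-1.0, 0.002, 0.0]]
ft_force: [0.4, -0.1, 0.4]
opening: 0.7
time_s: 3.05
tool_pos: [0.5168, 0.0022, 0.1689]
eef_rot: [[-0.001, 0.969, -0.246], [-0.001, -0.246, -0.969], [-1.0, -0.001, 0.001]]
ft_force: [0.4, -0.1, 0.2]
opening: 0.579
t 3.05 pos [0.5168 0.0022 0.1689] psi -14.2 op 0.579 F [ 0.4 -0.1  0.2] j [-0.12  0.43  1.9  -0.    0.81  0.13]
SHIFT cm [ 4.94  0.06 -0.31] TURN [0.013 0.001 0.001] rows>= 2.0
```

View pics/w2.png

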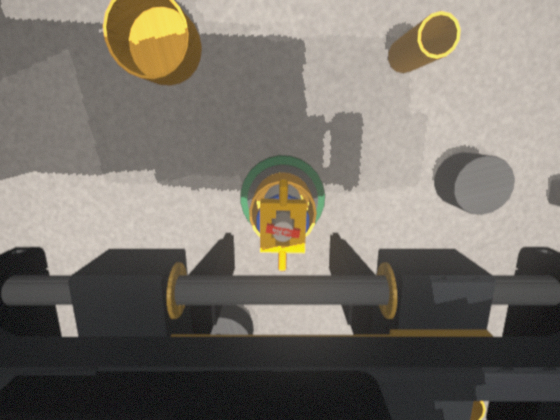

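The nut's wings now run vertically in the image, from (283,185) to (282,265), and the nut sits centred between the fingers. I re-measure its centre before going down.

```bash
python3 - <<'E'
from h import *
s=snap('wrist');P=pts(s)
sub=np.zeros((420,560),bool);sub[165:275,250:315]=1
m=sub&(P[...,2]>.103)&(P[...,2]<.118)
q=P[m];r=cv2.minAreaRect((q[:,:2]*1000).astype(np.float32));print(np.round(r[0],1),np.round(r[1],1),r[2],np.percentile(q[:,2],[5,50,95]))
h=cv2.cvtColor(s['frame'],cv2.COLOR_BGR2HSV)
mr=(((h[...,0]<8)|(h[...,0]>172))&(h[...,1]>110))&sub
ys,xs=np.nonzero(mr);w=np.array([ray(s,u,v,.113)[:2] for u,v in zip(xs,ys)])
c=w.mean(0);V=np.linalg.svd(w-c,full_matrices=False)[2];print('red',len(w),c,np.degrees(np.arctan2(V[0,1],V[0,0])))
to(.5175,.0045,.1195,-15)
E
```

```text
[517.4   5.2] [62.7 32. ] 74.76773834228516 [0.10499    0.10644401 0.11343576]
red 202 [0.51671279 0.00405058] -25.20544903333081
t 3.15 pos [0.5176 0.0025 0.1704] psi -14.4 op 0.576 F [-0.7 -0.2 -0.6] j [-0.12  0.43  1.9  -0.    0.81  0.13]
SHIFT cm [ 5.09 -0.07 -0.2 ] TURN [ 0.01   0.001 -0.001] rows>= 2.0
```

```bash
python3 -m pendant '[{"xyz":[1.5,-0.05,-0.2],"turn":[0.01,0,0]},{"xyz":[3,-0.05,-0.2],"turn":[0.01,0,0]},{"xyz":[4.2,-0.05,-0.2],"turn":[0.01,0,0]},{"xyz":[5.1,-0.05,-0.2],"turn":[0.01,0,0]},{"xyz":[5.1,-0.05,-0.2],"turn":[0.01,0,0]}]'
python3 -c "
from h import *
to(.5175,.0047,.119,-15)
snap('scene','s3.png')
s=snap('wrist','w3.png')"
```

```text
time_s: 3.57
tool_pos: [0.5172, 0.0041, 0.1186]
eef_rot: [[-0.001, 0.965, -0.261], [-0.001, -0.261, -0.965], [-1.0, -0.0, 0.001]]
ft_force: [-0.6, 0.0, 0.0]
opening: 0.581
t 3.57 pos [0.5172 0.0041 0.1186] psi -15.1 op 0.581 F [-0.6  0.   0. ] j [-0.12  0.51  1.94 -0.    0.69  0.15]
SHIFT cm [-0.04  0.01 -0.06] TURN [-0.002  0.001  0.   ] rows>= 1.0
```

View pics/w3.png

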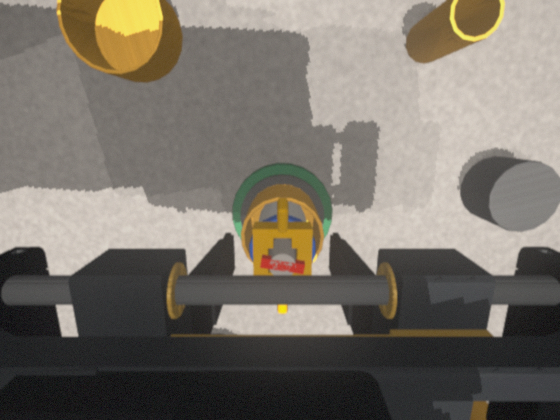

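```bash
python3 -m pendant '[{"xyz":[0,0,0],"turn":[0,0,0]},{"xyz":[0,0,0],"turn":[0,0,0]},{"xyz":[0,0,0],"turn":[0,0,0]},{"xyz":[0,0,0],"turn":[0,0,0]},{"xyz":[0,0,0],"turn":[0,0,0]}]' 2.5
python3 -m pendant '[{"xyz":[0,0,0],"turn":[0,0,0]},{"xyz":[0,0,0],"turn":[0,0,0]},{"xyz":[0,0,0],"turn":[0,0,0]}]'
python3 -c "
from h import *
to(.5172,.0045,.1195,67)
s=snap('wrist','w4.png')"
```

```text
time_s: 4.08
tool_pos: [0.518, 0.0043, 0.1202]
eef_rot: [[0.002, 0.966, -0.26], [-0.001, -0.26, -0.966], [-1.0, 0.002, 0.001]]
ft_force: [-0.9, -0.5, 3.4]
opening: 0.333
time_s: 4.33
tool_pos: [0.518, 0.0043, 0.1202]
eef_rot: [[0.002, 0.966, -0.26], [-0.001, -0.26, -0.966], [-1.0, 0.002, 0.001]]
ft_force: [-0.2, 0.1, 0.3]
opening: 0.334
t 4.33 pos [0.518  0.0043 0.1202] psi -15.1 op 0.334 F [-0.2  0.1  0.3] j [-0.12  0.5   1.94 -0.    0.69  0.15]
SHIFT cm [ 0.07 -0.08 -0.  ] TURN [-1.432e+00  2.000e-03 -1.000e-03] rows>= 12.0
```

View pics/w4.png

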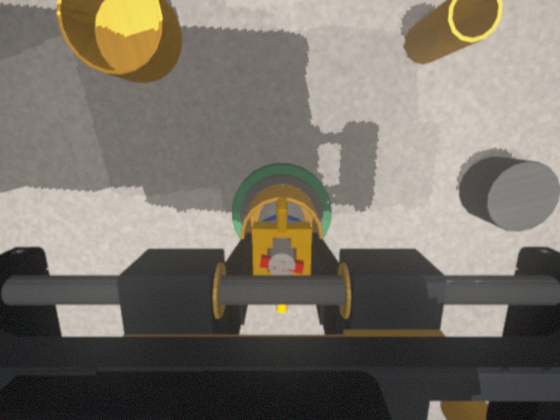

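```bash
python3 -m pendant '[{"xyz":[0,0,0],"turn":[-0.1,0,0]},{"xyz":[0,0,0],"turn":[-0.2,0,0]},{"xyz":[0,0,0],"turn":[-0.3,0,0]},{"xyz":[0,0,0],"turn":[-0.4,0,0]},{"xyz":[0,0,0],"turn":[-0.5,0,0]}]'
python3 -c "
from h import *
to(.518,.0043,.1195,67)"
```

```text
time_s: 4.8
tool_pos: [0.518, 0.0043, 0.1202]
eef_rot: [[0.002, 0.971, 0.24], [-0.001, 0.24, -0.971], [-1.0, 0.001, 0.002]]
ft_force: [-0.1, -0.5, 0.4]
opening: 0.335
t 4.8 pos [0.518  0.0043 0.1202] psi 13.9 op 0.335 F [-0.1 -0.5  0.4] j [-0.12  0.5   1.94 -0.    0.69 -0.36]
SHIFT cm [ 0.07 -0.   -0.  ] TURN [-0.927  0.002 -0.001] rows>= 8.0
```

```bash
python3 -m pendant '[{"xyz":[0,0,0],"turn":[-0.1,0,0]},{"xyz":[0,0,0],"turn":[-0.2,0,0]},{"xyz":[0,0,0],"turn":[-0.3,0,0]},{"xyz":[0,0,0],"turn":[-0.4,0,0]},{"xyz":[0,0,0],"turn":[-0.5,0,0]}]' >/dev/null
python3 -m pendant '[{"xyz":[0,0,0],"turn":[-0.1,0,0]},{"xyz":[0,0,0],"turn":[-0.2,0,0]},{"xyz":[0,0,0],"turn":[-0.3,0,0]},{"xyz":[0,0,0],"turn":[-0.4,0,0]},{"xyz":[0,0,0],"turn":[-0.42,0,0]}]'
python3 -c "
from h import *
to(.518,.0043,.22,67)
s=snap('wrist','w5.png')
cv2.imwrite('pics/w5c.png',cv2.resize(s['frame'][180:330,200:370],None,fx=4,fy=4,interpolation=cv2.INTER_CUBIC))"
```

```text
time_s: 5.63
tool_pos: [0.5183, 0.0042, 0.1203]
eef_rot: [[0.002, 0.389, 0.921], [-0.001, 0.921, -0.389], [-1.0, -0.0, 0.003]]
ft_force: [0.9, -0.1, 0.7]
opening: 0.333
t 5.63 pos [0.5183 0.0042 0.1203] psi 67.1 op 0.333 F [ 0.9 -0.1  0.7] j [-0.12  0.5   1.94 -0.    0.69 -1.29]
SHIFT cm [-9.97 -0.01 -0.  ] TURN [0.002 0.003 0.   ] rows>= 3.0
```

View pics/w5c.png

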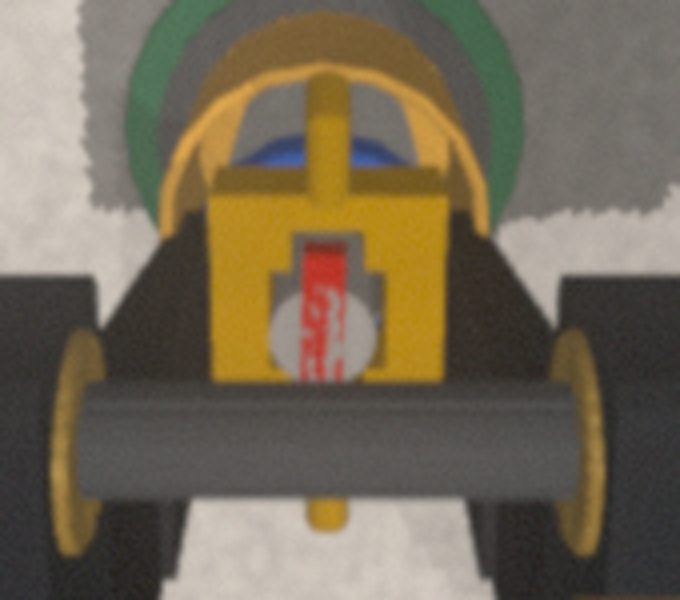

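The pin shows centred in the slot (pin at crop x≈325, slot 293–362). I lift slowly and watch the force.

```bash
python3 -m pendant '[{"xyz":[-0.3,0,0],"turn":[0,0,0]},{"xyz":[-0.7,0,0],"turn":[0,0,0]},{"xyz":[-1.1,0,0],"turn":[0,0,0]},{"xyz":[-1.6,0,0],"turn":[0,0,0]},{"xyz":[-2.0,0,0],"turn":[0,0,0]}]'
```

```text
time_s: 6.1
tool_pos: [0.5183, 0.0043, 0.141]
eef_rot: [[0.003, 0.392, 0.92], [-0.001, 0.92, -0.392], [-1.0, -0.0, 0.003]]
ft_force: [0.2, -0.1, -2.0]
opening: 0.331
```

```bash
python3 -m pendant '[{"xyz":[-1.5,0,0],"turn":[0,0,0]},{"xyz":[-3,0,0],"turn":[0,0,0]},{"xyz":[-4.5,0,0],"turn":[0,0,0]},{"xyz":[-6,0,0],"turn":[0,0,0]},{"xyz":[-6,0,0],"turn":[0,0,0]}]'
python3 - <<'E'
from h import *
for n in ('scene','side'):
    s=snap(n,n+'6.png');P=pts(s);g=s['frame'].max(2)
    m=(g<45)&(P[...,2]>.002)&(P[...,2]<.03)&(abs(P[...,0]-.465)<.13)&(abs(P[...,1]+.308)<.16)
    q=P[m];r=cv2.minAreaRect((q[:,:2]*1000).astype(np.float32));print(n,len(q),np.round(r[0],1),np.round(r[1],1),r[2]);print(cv2.boxPoints(r))
E
```

```text
time_s: 6.52
tool_pos: [0.519, 0.0043, 0.2037]
eef_rot: [[0.007, 0.393, 0.92], [-0.002, 0.92, -0.393], [-1.0, 0.001, 0.007]]
ft_force: [0.5, -0.6, -0.6]
opening: 0.336
scene 1810 [ 465.2 -308.3] [133.6 206.5] 8.846711158752441
[[ 383.3426  -216.59698]
 [ 415.10016 -420.6381 ]
 [ 547.07874 -400.09656]
 [ 515.32117 -196.05545]]
side 1446 [ 465.  -307.9] [126.9 206. ] 8.955266952514648
[[ 386.3211  -216.06918]
 [ 418.3907  -419.57663]
 [ 543.737   -399.824  ]
 [ 511.66742 -196.31656]]
```

View pics/scene6.png

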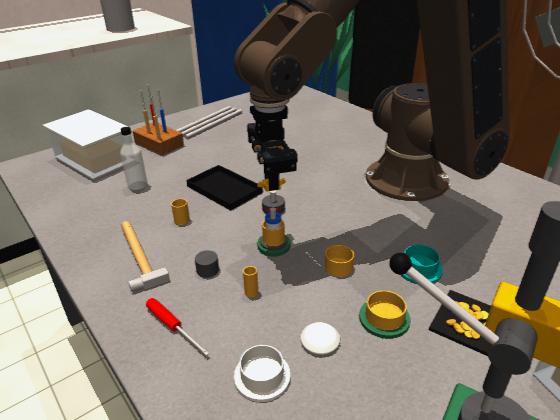

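The scene view shows the nut clear of the stud, hanging in the gripper at (271,183), with the tray empty. I carry it to the far part of the tray.

```bash
python3 -c "
from h import *
to(.473,-.357,.16)"
```

```text
t 6.62 pos [0.5181 0.0044 0.2011] psi 66.9 op 0.334 F [ 0.4 -0.2 -1.9] j [-0.12  0.39  1.87 -0.    0.89 -1.29]
SHIFT cm [  4.15 -35.01  10.03] TURN [-0.     0.004 -0.   ] rows>= 9.0
```

```bash
python3 -m pendant '[{"xyz":[0,-2.5,0.7],"turn":[0,0,0]},{"xyz":[0.5,-6,1.7],"turn":[0,0,0]},{"xyz":[1,-9.5,2.7],"turn":[0,0,0]},{"xyz":[1.5,-13,3.7],"turn":[0,0,0]},{"xyz":[2,-17,4.8],"turn":[0,0,0]}]' >/dev/null
python3 -m pendant '[{"xyz":[0.4,-3.7,1],"turn":[0,0,0]},{"xyz":[0.8,-7.4,2],"turn":[0,0,0]},{"xyz":[1.2,-11,3],"turn":[0,0,0]},{"xyz":[1.6,-14.5,4],"turn":[0,0,0]},{"xyz":[2.1,-17.5,5],"turn":[0,0,0]}]'
python3 -c "
from h import *
to(.473,-.357,.0325)"
```

```text
time_s: 7.45
tool_pos: [0.4711, -0.3544, 0.1577]
eef_rot: [[0.001, 0.393, 0.92], [0.0, 0.92, -0.393], [-1.0, 0.001, 0.001]]
ft_force: [1.6, -0.3, 0.1]
opening: 0.336
t 7.45 pos [ 0.4711 -0.3544  0.1577] psi 66.9 op 0.336 F [ 1.6 -0.3  0.1] j [-0.76  0.53  1.74  0.    0.87 -1.93]
SHIFT cm [12.52 -0.17  0.27] TURN [-0.     0.001 -0.001] rows>= 4.0
```

```bash
python3 -m pendant '[{"xyz":[2.5,0,0.1],"turn":[0,0,0]},{"xyz":[5.5,-0.1,0.2],"turn":[0,0,0]},{"xyz":[8.5,-0.2,0.2],"turn":[0,0,0]},{"xyz":[11,-0.2,0.3],"turn":[0,0,0]},{"xyz":[12.2,-0.2,0.3],"turn":[0,0,0]}]'
python3 -m pendant '[{"xyz":[0.1,0,0],"turn":[0,0,0]},{"xyz":[0.2,0,0],"turn":[0,0,0]},{"xyz":[0.2,0,0],"turn":[0,0,0]}]'
```

```text
time_s: 7.87
tool_pos: [0.4718, -0.3564, 0.0317]
eef_rot: [[-0.003, 0.394, 0.919], [0.004, 0.919, -0.394], [-1.0, 0.003, -0.004]]
ft_force: [-3.9, 3.8, 42.7]
opening: 0.336
time_s: 8.12
tool_pos: [0.472, -0.3564, 0.0303]
eef_rot: [[-0.002, 0.394, 0.919], [0.003, 0.919, -0.394], [-1.0, 0.002, -0.003]]
ft_force: [-1.2, 1.5, 6.8]
opening: 0.331
```

```bash
python3 -m pendant '[{"xyz":[0,0,0],"turn":[0,0,0]},{"xyz":[0,0,0],"turn":[0,0,0]},{"xyz":[0,0,0],"turn":[0,0,0]},{"xyz":[0,0,0],"turn":[0,0,0]}]' 4.5
python3 -m pendant '[{"xyz":[-1,0,0],"turn":[0,0,0]},{"xyz":[-3,0,0],"turn":[0,0,0]},{"xyz":[-6,0,0],"turn":[0,0,0]},{"xyz":[-10,0,0],"turn":[0,0,0]},{"xyz":[-14,0,0],"turn":[0,0,0]}]'
python3 -c "
from h import *
to(.518,.0045,.18,-24)
snap('wrist','w7.png')"
```

```text
time_s: 8.45
tool_pos: [0.4719, -0.3563, 0.0302]
eef_rot: [[-0.002, 0.394, 0.919], [0.004, 0.919, -0.394], [-1.0, 0.002, -0.004]]
ft_force: [-0.6, 0.1, -0.5]
opening: 0.47
time_s: 8.87
tool_pos: [0.4719, -0.3564, 0.1719]
eef_rot: [[-0.004, 0.394, 0.919], [0.005, 0.919, -0.394], [-1.0, 0.003, -0.005]]
ft_force: [1.0, -0.3, 0.2]
opening: 0.472
t 8.87 pos [ 0.4719 -0.3564  0.1719] psi 66.8 op 0.472 F [ 1.  -0.3  0.2] j [-0.76  0.52  1.71  0.    0.91 -1.93]
SHIFT cm [-0.66 34.99 -9.96] TURN [-1.556 -0.002 -0.006] rows>= 13.0
```

View pics/w7.png

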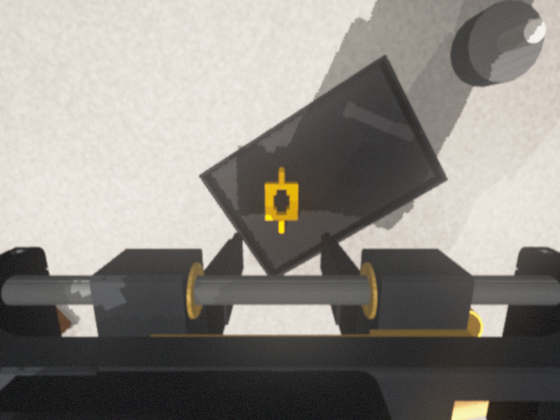

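The nut lies flat in the tray at (282,201). Next is the washer.

```bash
python3 -m pendant '[{"xyz":[0,3,-0.8],"turn":[0.1,0,0]},{"xyz":[0,6.5,-1.8],"turn":[0.2,0,0]},{"xyz":[0,10,-2.8],"turn":[0.3,0,0]},{"xyz":[0,13.6,-3.8],"turn":[0.4,0,0]},{"xyz":[0,17.2,-4.9],"turn":[0.5,0,0]}]' 7 >/dev/null
python3 -c "
from h import *
to(.518,.0045,.18,9)"
```

```text
t 9.33 pos [ 0.4965 -0.1793  0.1801] psi 37.9 op 0.724 F [ 0.7 -0.9  0.7] j [-0.47  0.43  1.87 -0.    0.84 -1.13]
SHIFT cm [ -0.04  12.98 -13.19] TURN [ 0.504  0.005 -0.003] rows>= 5.0
```

```bash
python3 -m pendant '[{"xyz":[0,2.7,-2.7],"turn":[0.1,0,0]},{"xyz":[0,5.4,-5.5],"turn":[0.2,0,0]},{"xyz":[0,8.1,-8.2],"turn":[0.3,0,0]},{"xyz":[0,10.8,-10.9],"turn":[0.4,0,0]},{"xyz":[0,13,-13.2],"turn":[0.5,0,0]}]' >/dev/null
python3 -c "
from h import *
to(.518,.0045,.18,9)
s=snap('wrist','w8.png');P=pts(s)
h=cv2.cvtColor(s['frame'],cv2.COLOR_BGR2HSV)
m=(h[...,0]>100)&(h[...,0]<130)&(h[...,1]>100)
q=P[m];q=q[(q[:,2]>.086)&(q[:,2]<.1)];print(len(q),np.median(q,0))
r=cv2.minEnclosingCircle((q[:,:2]*1000).astype(np.float32));print('washer',r)
m=(h[...,0]>8)&(h[...,0]<32)&(h[...,1]>140)
q=P[m];q=q[(q[:,2]>.064)&(q[:,2]<.076)&(abs(q[:,0]-.518)<.05)&(abs(q[:,1])<.05)];print('cup',fitc(q),cv2.minEnclosingCircle((q[:,:2]*1000).astype(np.float32)))
"
```

```text
t 9.75 pos [0.518  0.007  0.1802] psi 9.0 op 0.735 F [ 1.4 -1.2  0.4] j [-0.11  0.41  1.89 -0.    0.83 -0.27]
SHIFT cm [ 0.02 -0.04  0.25] TURN [-0.     0.004 -0.005] rows>= 1.0
841 [0.51460035 0.00776907 0.09174204]
washer ((516.835205078125, 4.466406345367432), 19.76734733581543)
cup (array([0.51683528, 0.00486319]), np.float64(0.02558118565950837)) ((516.8286743164062, 5.226330757141113), 26.583776473999023)
```

View pics/w8.png

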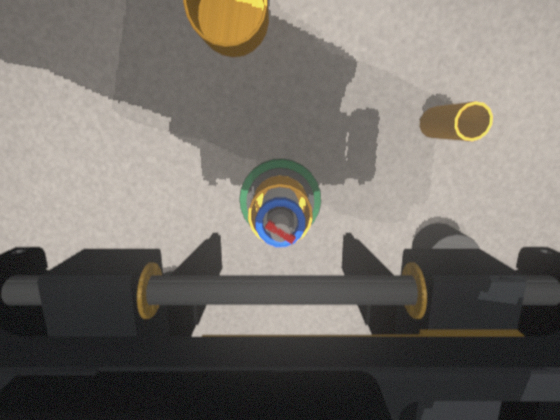

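```bash
python3 -m pendant '[{"xyz":[2,-0.1,0.2],"turn":[0,0,0]},{"xyz":[4,-0.1,0.2],"turn":[0,0,0]},{"xyz":[6,-0.1,0.2],"turn":[0,0,0]},{"xyz":[7,-0.1,0.2],"turn":[0,0,0]},{"xyz":[7.1,-0.1,0.2],"turn":[0,0,0]}]' 5.5
python3 -m pendant '[{"xyz":[0,0,0],"turn":[0,0,0]},{"xyz":[0,0,0],"turn":[0,0,0]},{"xyz":[0,0,0],"turn":[0,0,0]},{"xyz":[0,0,0],"turn":[0,0,0]},{"xyz":[0,0,0],"turn":[0,0,0]}]' 3
python3 -m pendant '[{"xyz":[0,0,0],"turn":[0,0,0]},{"xyz":[0,0,0],"turn":[0,0,0]}]'
```

```text
time_s: 10.22
tool_pos: [0.5171, 0.0084, 0.1079]
eef_rot: [[0.003, 0.989, 0.146], [-0.002, 0.146, -0.989], [-1.0, 0.003, 0.002]]
ft_force: [-0.2, -0.5, -0.2]
opening: 0.582
time_s: 10.63
tool_pos: [0.5175, 0.0083, 0.1087]
eef_rot: [[0.005, 0.989, 0.146], [-0.002, 0.146, -0.989], [-1.0, 0.004, 0.003]]
ft_force: [-0.5, -0.7, 5.3]
opening: 0.407
time_s: 10.8
tool_pos: [0.5176, 0.0083, 0.109]
eef_rot: [[0.005, 0.989, 0.146], [-0.002, 0.146, -0.989], [-1.0, 0.005, 0.003]]
ft_force: [-0.4, -0.6, -1.5]
opening: 0.407
```

```bash
python3 -c "
from h import *
to(.517,.0045,.15,9)
s=snap('wrist','w9.png')
cv2.imwrite('pics/w9c.png',cv2.resize(s['frame'][180:330,200:370],None,fx=4,fy=4,interpolation=cv2.INTER_CUBIC))
s=snap('scene');cv2.imwrite('pics/s9c.png',cv2.resize(s['frame'][170:270,210:350],None,fx=5,fy=5,interpolation=cv2.INTER_CUBIC))"
```

```text
t 10.8 pos [0.5176 0.0083 0.109 ] psi 8.4 op 0.407 F [-0.4 -0.6 -1.5] j [-0.11  0.52  1.95 -0.    0.66 -0.26]
SHIFT cm [-4.1  -0.09  0.38] TURN [-0.01   0.003 -0.005] rows>= 1.0
```

View pics/w9c.png

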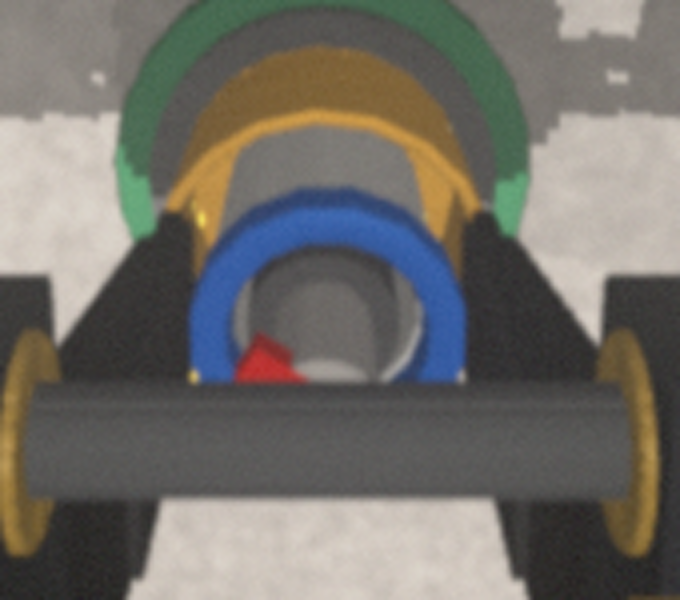

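View pics/s9c.png

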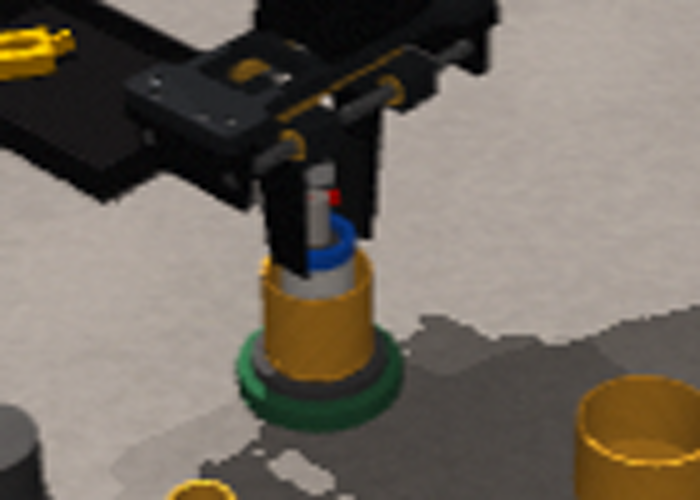

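Washer gripped level. Lifting straight up.

```bash
python3 -m pendant '[{"xyz":[-0.5,0,0],"turn":[0,0,0]},{"xyz":[-1.2,0,0],"turn":[0,0,0]},{"xyz":[-2,0,0],"turn":[0,0,0]},{"xyz":[-2.8,0,0],"turn":[0,0,0]},{"xyz":[-3.6,0,0],"turn":[0,0,0]}]'
python3 -m pendant '[{"xyz":[-1,0,0],"turn":[0,0,0]},{"xyz":[-2,0,0],"turn":[0,0,0]},{"xyz":[-3.5,0,0],"turn":[0,0,0]},{"xyz":[-5,0,0],"turn":[0,0,0]},{"xyz":[-5,0,0],"turn":[0,0,0]}]'
python3 -c "
from h import *
to(.474,-.299,.16,9)
s=snap('scene','s10.png')"
```

```text
time_s: 11.32
tool_pos: [0.5174, 0.0084, 0.1459]
eef_rot: [[0.005, 0.989, 0.146], [-0.002, 0.146, -0.989], [-1.0, 0.005, 0.003]]
ft_force: [0.0, -0.6, 0.4]
opening: 0.405
time_s: 11.73
tool_pos: [0.5181, 0.0085, 0.1988]
eef_rot: [[0.01, 0.989, 0.146], [-0.003, 0.146, -0.989], [-1.0, 0.009, 0.004]]
ft_force: [-0.0, 0.5, 0.1]
opening: 0.406
t 11.73 pos [0.5181 0.0085 0.1988] psi 8.4 op 0.406 F [-0.   0.5  0.1] j [-0.11  0.39  1.87 -0.    0.87 -0.26]
SHIFT cm [ 3.92 -8.9  29.75] TURN [-0.01   0.004 -0.009] rows>= 8.0
```

View pics/s10.png

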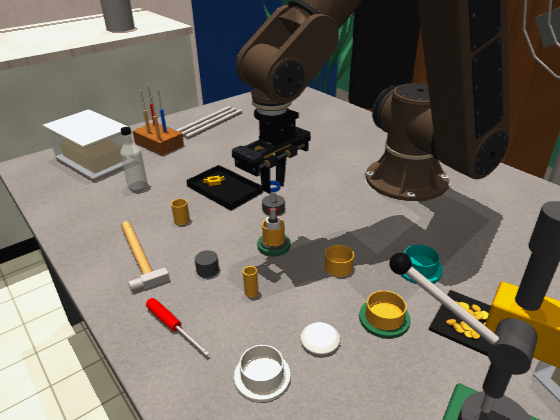

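```bash
python3 -m pendant '[{"xyz":[0.2,-1,3],"turn":[0,0.002,-0.004]},{"xyz":[0.8,-2,6.7],"turn":[0,0.004,-0.009]},{"xyz":[1.4,-3,10.4],"turn":[0,0.004,-0.009]},{"xyz":[2,-4.2,14],"turn":[0,0.004,-0.009]},{"xyz":[2.6,-5.4,17.8],"turn":[0,0.004,-0.009]}]' >/dev/null
python3 -m pendant '[{"xyz":[0.3,-1,3.7],"turn":[0,0,0]},{"xyz":[0.6,-2,7.4],"turn":[0,0,0]},{"xyz":[0.9,-3,10.5],"turn":[0,0,0]},{"xyz":[1.2,-3.5,12],"turn":[0,0,0]},{"xyz":[1.2,-3.5,12],"turn":[0,0,0]}]'
python3 -c "
from h import *
to(.466,-.300,.031,9)"
```

```text
time_s: 12.62
tool_pos: [0.4715, -0.3035, 0.157]
eef_rot: [[-0.003, 0.99, 0.144], [0.001, 0.144, -0.99], [-1.0, -0.003, -0.002]]
ft_force: [-1.3, 0.4, -0.4]
opening: 0.404
t 12.62 pos [ 0.4715 -0.3035  0.157 ] psi 8.3 op 0.404 F [-1.3  0.4 -0.4] j [-0.69  0.5   1.81 -0.    0.84 -0.83]
SHIFT cm [12.61 -0.46 -0.41] TURN [-0.013 -0.002  0.003] rows>= 4.0
```

```bash
python3 -m pendant '[{"xyz":[2.5,-0.3,-0.3],"turn":[0,0,0]},{"xyz":[5.5,-0.4,-0.4],"turn":[0,0,0]},{"xyz":[8.5,-0.4,-0.4],"turn":[0,0,0]},{"xyz":[11,-0.4,-0.4],"turn":[0,0,0]},{"xyz":[11.8,-0.4,-0.4],"turn":[0,0,0]}]'
python3 -m pendant '[{"xyz":[0.1,0,0],"turn":[0,0,0]},{"xyz":[0.2,0,0],"turn":[0,0,0]},{"xyz":[0.2,0,0],"turn":[0,0,0]}]'
```

```text
time_s: 13.03
tool_pos: [0.4654, -0.2981, 0.0356]
eef_rot: [[-0.007, 0.99, 0.144], [0.005, 0.144, -0.99], [-1.0, -0.006, -0.006]]
ft_force: [-0.2, 0.6, -0.5]
opening: 0.407
time_s: 13.28
tool_pos: [0.4658, -0.298, 0.0345]
eef_rot: [[-0.006, 0.989, 0.145], [0.004, 0.145, -0.989], [-1.0, -0.006, -0.005]]
ft_force: [0.7, 0.4, -0.7]
opening: 0.406
```

```bash
python3 -m pendant '[{"xyz":[0.1,0,0],"turn":[0,0,0]},{"xyz":[0.2,0,0],"turn":[0,0,0]},{"xyz":[0.3,0,0],"turn":[0,0,0]}]'
python3 -m pendant '[{"xyz":[0,0,0],"turn":[0,0,0]},{"xyz":[0,0,0],"turn":[0,0,0]},{"xyz":[0,0,0],"turn":[0,0,0]},{"xyz":[0,0,0],"turn":[0,0,0]}]' 5.5
python3 -m pendant '[{"xyz":[-1,0,0],"turn":[0,0,0]},{"xyz":[-3,0,0],"turn":[0,0,0]},{"xyz":[-6,0,0],"turn":[0,0,0]},{"xyz":[-10,0,0],"turn":[0,0,0]},{"xyz":[-14,0,0],"turn":[0,0,0]}]'
python3 -c "
from h import *
to(.517,.0045,.18,9)
snap('wrist','w11.png')"
```

```text
time_s: 13.53
tool_pos: [0.4661, -0.2982, 0.0323]
eef_rot: [[-0.005, 0.989, 0.145], [0.003, 0.145, -0.989], [-1.0, -0.005, -0.004]]
ft_force: [-0.4, -0.0, -1.4]
opening: 0.404
time_s: 13.87
tool_pos: [0.4662, -0.2983, 0.0325]
eef_rot: [[-0.005, 0.989, 0.144], [0.003, 0.144, -0.99], [-1.0, -0.005, -0.003]]
ft_force: [-0.2, -0.4, -0.6]
opening: 0.568
time_s: 14.28
tool_pos: [0.4664, -0.2983, 0.1743]
eef_rot: [[-0.006, 0.99, 0.144], [0.004, 0.144, -0.99], [-1.0, -0.005, -0.004]]
ft_force: [1.7, 0.1, 0.1]
opening: 0.576
t 14.28 pos [ 0.4664 -0.2983  0.1743] psi 8.3 op 0.576 F [1.7 0.1 0.1] j [-0.69  0.47  1.8  -0.    0.87 -0.83]
SHIFT cm [ -0.49   9.38 -29.23] TURN [-0.012 -0.005  0.005] rows>= 8.0
```

View pics/w11.png

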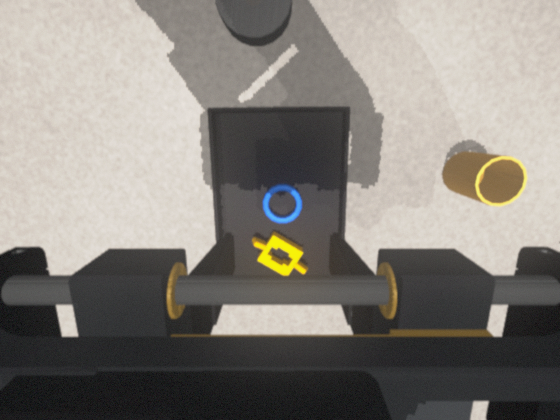

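Washer flat in the tray at (282,204). Next the spacer.

```bash
python3 -m pendant '[{"xyz":[0,1,-3],"turn":[0,-0.005,0.005]},{"xyz":[0,2.2,-6.8],"turn":[0,-0.005,0.005]},{"xyz":[0,3.4,-10.6],"turn":[0,-0.005,0.005]},{"xyz":[0,4.6,-14.4],"turn":[-0.01,-0.005,0.005]},{"xyz":[0,5.9,-18.2],"turn":[-0.01,-0.005,0.005]}]' >/dev/null
python3 -m pendant '[{"xyz":[-0.3,1.2,-3.7],"turn":[0,0,0]},{"xyz":[-0.5,2.2,-7],"turn":[0,0,0]},{"xyz":[-0.5,3,-9.6],"turn":[0,0,0]},{"xyz":[-0.5,3.3,-10.6],"turn":[0,0,0]},{"xyz":[-0.5,3.3,-10.6],"turn":[0,0,0]}]' >/dev/null
python3 -m pendant '[{"xyz":[0,0,0],"turn":[0,0,0]}]' >/dev/null
python3 -c "
from h import *
to(.517,.0045,.098,9)
s=snap('wrist','w12.png');P=pts(s)
sub=np.zeros((420,560),bool);sub[160:250,240:330]=1
q=P[sub&(P[...,2]>.078)&(P[...,2]<.086)];q=q[np.hypot(q[:,0]-.517,q[:,1]-.0045)>.0125]
print(len(q),cv2.minEnclosingCircle((q[:,:2]*1000).astype(np.float32)),np.median(q[:,2]))
"
```

```text
t 15.25 pos [0.5165 0.0017 0.1874] psi 9.1 op 0.582 F [ 0.1  0.6 -0. ] j [-0.12  0.4   1.89 -0.01  0.84 -0.27]
SHIFT cm [ 8.94  0.02 -0.35] TURN [ 0.002  0.009 -0.008] rows>= 3.0
499 ((516.8552856445312, 4.225975036621094), 17.953933715820312) 0.08174450785222706
```

View pics/w12.png

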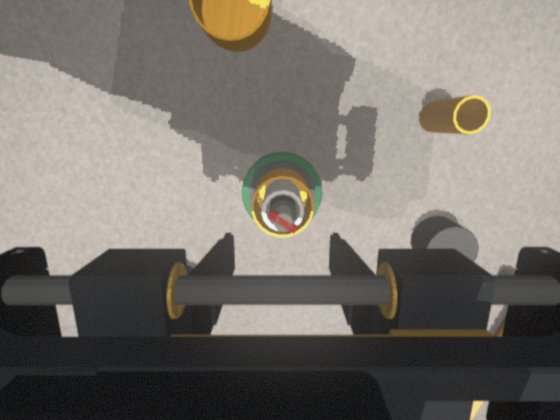

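```bash
python3 -m pendant '[{"xyz":[2,0,-0.2],"turn":[0,0.005,-0.004]},{"xyz":[4,0,-0.3],"turn":[0,0.009,-0.008]},{"xyz":[6.5,0,-0.3],"turn":[0,0.009,-0.008]},{"xyz":[8.4,0,-0.3],"turn":[0,0.009,-0.008]},{"xyz":[8.8,0,-0.3],"turn":[0,0.009,-0.008]}]'
python3 -m pendant '[{"xyz":[0,0,0],"turn":[0,0,0]}]'
python3 -c "
from h import *
to(.517,.0042,.0975,9)"
```

```text
time_s: 15.72
tool_pos: [0.5157, 0.0022, 0.097]
eef_rot: [[-0.004, 0.988, 0.156], [0.0, 0.156, -0.988], [-1.0, -0.004, -0.001]]
ft_force: [-0.8, -0.8, 0.7]
opening: 0.577
time_s: 15.8
tool_pos: [0.5155, 0.0012, 0.0964]
eef_rot: [[-0.006, 0.988, 0.154], [0.001, 0.154, -0.988], [-1.0, -0.006, -0.001]]
ft_force: [-0.3, -0.1, -0.6]
opening: 0.579
t 15.8 pos [0.5155 0.0012 0.0964] psi 8.9 op 0.579 F [-0.3 -0.1 -0.6] j [-0.13  0.54  1.96 -0.    0.64 -0.28]
SHIFT cm [-0.11  0.2  -0.28] TURN [-0.002 -0.001  0.006] rows>= 1.0
```

```bash
python3 -m pendant '[{"xyz":[-0.1,0.15,-0.25],"turn":[0,0,0.006]},{"xyz":[-0.1,0.15,-0.25],"turn":[0,0,0.006]}]'
python3 -m pendant '[{"xyz":[0,0,0],"turn":[0,0,0]}]'
python3 -c "
from h import *
to(.517,.0042,.0975,9)"
```

```text
time_s: 15.97
tool_pos: [0.5171, 0.0034, 0.0984]
eef_rot: [[0.002, 0.988, 0.153], [0.001, 0.153, -0.988], [-1.0, 0.002, -0.001]]
ft_force: [0.0, 0.6, 0.2]
opening: 0.582
time_s: 16.05
tool_pos: [0.5175, 0.0032, 0.0995]
eef_rot: [[0.003, 0.988, 0.153], [0.001, 0.153, -0.988], [-1.0, 0.004, -0.001]]
ft_force: [0.6, 0.1, 1.5]
opening: 0.579
t 16.05 pos [0.5175 0.0032 0.0995] psi 8.8 op 0.579 F [0.6 0.1 1.5] j [-0.12  0.54  1.96  0.    0.64 -0.28]
SHIFT cm [ 0.2  -0.03 -0.11] TURN [-0.003 -0.001 -0.004] rows>= 1.0
```

```bash
python3 -m pendant '[{"xyz":[0.15,0,-0.05],"turn":[0,0,0]},{"xyz":[0.15,0,-0.05],"turn":[0,0,0]}]'
python3 -m pendant '[{"xyz":[0,0,0],"turn":[0,0,0]},{"xyz":[0,0,0],"turn":[0,0,0]},{"xyz":[0,0,0],"turn":[0,0,0]},{"xyz":[0,0,0],"turn":[0,0,0]},{"xyz":[0,0,0],"turn":[0,0,0]}]' 2.5
python3 -m pendant '[{"xyz":[0,0,0],"turn":[0,0,0]},{"xyz":[0,0,0],"turn":[0,0,0]}]'
python3 -m pendant '[{"xyz":[-0.5,0,0],"turn":[0,0,0]},{"xyz":[-1,0,0],"turn":[0,0,0]},{"xyz":[-1.6,0,0],"turn":[0,0,0]},{"xyz":[-2.2,0,0],"turn":[0,0,0]},{"xyz":[-2.8,0,0],"turn":[0,0,0]}]'
python3 -c "
from h import *
snap('wrist','w13.png')
snap('scene','s13.png')
to(.517,.0042,.22,9)"
```

```text
time_s: 16.22
tool_pos: [0.5176, 0.0037, 0.0986]
eef_rot: [[0.005, 0.988, 0.153], [0.001, 0.153, -0.988], [-1.0, 0.005, -0.0]]
ft_force: [-0.1, 0.5, 0.4]
opening: 0.577
time_s: 16.63
tool_pos: [0.5177, 0.0037, 0.0987]
eef_rot: [[0.005, 0.988, 0.153], [0.001, 0.153, -0.988], [-1.0, 0.005, -0.0]]
ft_force: [0.1, 0.2, 1.5]
opening: 0.364
time_s: 16.8
tool_pos: [0.5177, 0.0037, 0.0987]
eef_rot: [[0.005, 0.988, 0.153], [0.001, 0.153, -0.988], [-1.0, 0.005, -0.0]]
ft_force: [-0.1, 1.1, 1.2]
opening: 0.368
time_s: 17.22
tool_pos: [0.5176, 0.0037, 0.1275]
eef_rot: [[0.005, 0.988, 0.153], [0.001, 0.153, -0.988], [-1.0, 0.005, -0.0]]
ft_force: [0.1, -0.7, -1.1]
opening: 0.368
t 17.32 pos [0.518  0.0037 0.1279] psi 8.8 op 0.368 F [ 0.2 -1.  -1.6] j [-0.12  0.49  1.94  0.    0.7  -0.28]
SHIFT cm [-9.21 -0.02 -0.06] TURN [-0.003  0.    -0.007] rows>= 3.0
```

View pics/s13.png

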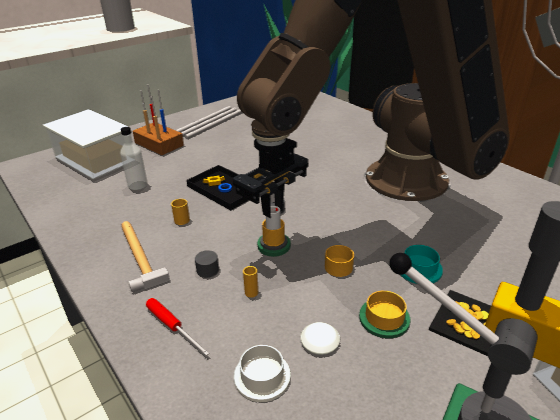

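```bash
python3 -m pendant '[{"xyz":[-1,0,0],"turn":[0,0,0]},{"xyz":[-2.5,0,0],"turn":[0,0,0]},{"xyz":[-4,0,0],"turn":[0,0,0]},{"xyz":[-5.5,0,0],"turn":[0,0,0]},{"xyz":[-7,0,0],"turn":[0,0,0]}]'
python3 -m pendant '[{"xyz":[-1,0,0],"turn":[0,0,0]},{"xyz":[-1.8,0,0],"turn":[0,0,0]},{"xyz":[-2,0,0],"turn":[0,0,0]}]'
python3 -c "
from h import *
s=snap('scene');cv2.imwrite('pics/s14c.png',cv2.resize(s['frame'][140:270,200:350],None,fx=4,fy=4,interpolation=cv2.INTER_CUBIC))
to(.455,-.247,.18,9)"
```

```text
time_s: 17.73
tool_pos: [0.5173, 0.0037, 0.1991]
eef_rot: [[0.007, 0.988, 0.153], [0.001, 0.153, -0.988], [-1.0, 0.007, 0.0]]
ft_force: [0.1, -0.0, -2.0]
opening: 0.366
time_s: 17.98
tool_pos: [0.5175, 0.0036, 0.2206]
eef_rot: [[0.009, 0.988, 0.153], [0.001, 0.153, -0.988], [-1.0, 0.009, 0.001]]
ft_force: [0.2, -0.0, -2.0]
opening: 0.367
t 18.03 pos [0.5173 0.0036 0.2201] psi 8.8 op 0.366 F [ 0.4 -0.2 -1.4] j [-0.12  0.36  1.85  0.    0.93 -0.28]
SHIFT cm [  3.94 -10.03  23.81] TURN [-0.003  0.001 -0.008] rows>= 7.0
```

View pics/s14c.png

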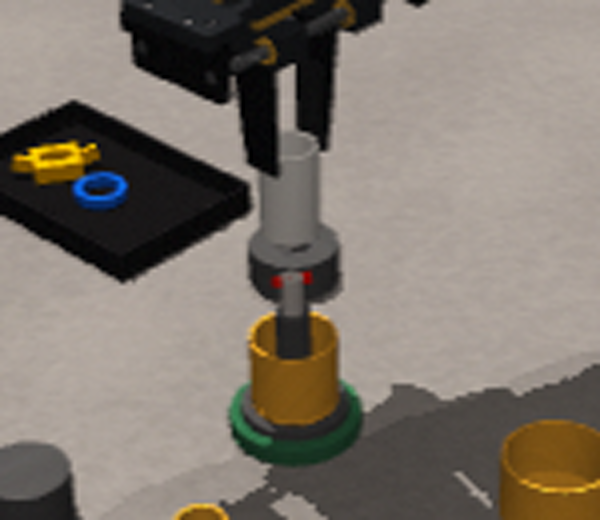

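```bash
python3 -m pendant '[{"xyz":[0.2,-1,2.6],"turn":[0,0,-0.008]},{"xyz":[0.6,-2.5,6],"turn":[0,0,-0.008]},{"xyz":[1.2,-4,9.5],"turn":[0,0,-0.008]},{"xyz":[1.7,-5.5,13],"turn":[0,0,-0.008]},{"xyz":[2.3,-6.9,16.5],"turn":[0,0,-0.008]}]' >/dev/null
python3 -m pendant '[{"xyz":[0.5,-1.3,3],"turn":[0,0,0]},{"xyz":[1,-2.4,5.5],"turn":[0,0,0]},{"xyz":[1.5,-3,7],"turn":[0,0,0]},{"xyz":[1.7,-3.1,7.3],"turn":[0,0,0]},{"xyz":[1.7,-3.1,7.3],"turn":[0,0,0]}]' >/dev/null
python3 -m pendant '[{"xyz":[0,0,0],"turn":[0,0,0]},{"xyz":[0,0,0],"turn":[0,0,0]}]' >/dev/null
python3 -c "
from h import *
to(.455,-.247,.080,9)"
```

```text
t 19.03 pos [ 0.4538 -0.2478  0.1778] psi 8.8 op 0.367 F [-0.3 -0.8 -1.4] j [-0.63  0.42  1.89 -0.    0.84 -0.78]
SHIFT cm [ 9.78  0.16 -0.04] TURN [-0.004 -0.002  0.002] rows>= 3.0
```

```bash
python3 -m pendant '[{"xyz":[2.5,0,0],"turn":[0,0,0]},{"xyz":[5.5,0.1,0],"turn":[0,0,0]},{"xyz":[8,0.1,0],"turn":[0,0,0]},{"xyz":[9.3,0.1,0],"turn":[0,0,0]},{"xyz":[9.6,0.1,0],"turn":[0,0,0]}]'
python3 -m pendant '[{"xyz":[0.1,0,0],"turn":[0,0,0]},{"xyz":[0.15,0,0],"turn":[0,0,0]},{"xyz":[0.2,0,0],"turn":[0,0,0]}]'
```

```text
time_s: 19.45
tool_pos: [0.4541, -0.246, 0.0798]
eef_rot: [[-0.005, 0.988, 0.154], [0.004, 0.154, -0.988], [-1.0, -0.005, -0.004]]
ft_force: [0.7, 0.6, -1.8]
opening: 0.367
time_s: 19.7
tool_pos: [0.4547, -0.2458, 0.0788]
eef_rot: [[-0.004, 0.988, 0.155], [0.003, 0.155, -0.988], [-1.0, -0.004, -0.003]]
ft_force: [0.1, 1.6, 2.5]
opening: 0.366
```

```bash
python3 -m pendant '[{"xyz":[0,0,0],"turn":[0,0,0]},{"xyz":[0,0,0],"turn":[0,0,0]},{"xyz":[0,0,0],"turn":[0,0,0]},{"xyz":[0,0,0],"turn":[0,0,0]},{"xyz":[0,0,0],"turn":[0,0,0]}]' 5.5
python3 -m pendant '[{"xyz":[-0.5,0,0],"turn":[0,0,0]},{"xyz":[-2,0,0],"turn":[0,0,0]},{"xyz":[-4,0,0],"turn":[0,0,0]},{"xyz":[-7,0,0],"turn":[0,0,0]},{"xyz":[-10,0,0],"turn":[0,0,0]}]'
python3 -c "
from h import *
snap('wrist','w15.png');s=snap('scene','s15.png')
for n in ['scene','side']:
    s=snap(n); m,P=brass(s)
    for c,b,q in comps(m,P):
        top=np.percentile(q[:,2],98); r=q[q[:,2]>top-.006]
        o,rad=fitc(r)
        if rad<.045 and o[1]>-.3: print(n,np.round(c),'top',round(top,3),'fit',np.round(o,4),round(rad,4))
to(.448,.166,.18,9)"
```

```text
time_s: 20.12
tool_pos: [0.4547, -0.2459, 0.079]
eef_rot: [[-0.004, 0.988, 0.155], [0.002, 0.155, -0.988], [-1.0, -0.003, -0.003]]
ft_force: [-0.4, -0.3, 0.2]
opening: 0.571
time_s: 20.53
tool_pos: [0.4547, -0.246, 0.1801]
eef_rot: [[-0.005, 0.988, 0.154], [0.003, 0.155, -0.988], [-1.0, -0.004, -0.004]]
ft_force: [0.6, 1.1, -0.9]
opening: 0.577
scene [180. 211.] top 0.059 fit [ 0.6439 -0.2438] 0.0197
scene [273. 233.] top 0.072 fit [0.5186 0.0049] 0.0253
scene [339. 260.] top 0.044 fit [0.4486 0.1664] 0.0318
scene [250. 281.] top 0.068 fit [0.6586 0.1052] 0.0142
scene [385. 310.] top 0.046 fit [0.4889 0.3429] 0.0379
scene [463. 328.] top 0.022 fit [0.3991 0.4669] 0.0156
side [283. 180.] top 0.057 fit [ 0.6448 -0.2426] 0.0196
side [281. 235.] top 0.07 fit [0.5177 0.0064] 0.0256
side [213. 243.] top 0.066 fit [0.6579 0.1065] 0.0139
side [275. 291.] top 0.042 fit [0.4479 0.1672] 0.0319
side [212. 344.] top 0.044 fit [0.4877 0.3437] 0.0378
side [248. 414.] top 0.023 fit [0.3566 0.4262] 0.0099
side [220. 415.] top 0.02 fit [0.4014 0.4461] 0.0068
t 20.73 pos [ 0.4551 -0.2462  0.1796] psi 8.9 op 0.578 F [ 0.4  0.3 -0.3] j [-0.62  0.42  1.89 -0.    0.84 -0.78]
SHIFT cm [ 3.000e-02  5.670e+00 -4.083e+01] TURN [-0.002 -0.002  0.002] rows>= 10.0
```

View pics/s15.png

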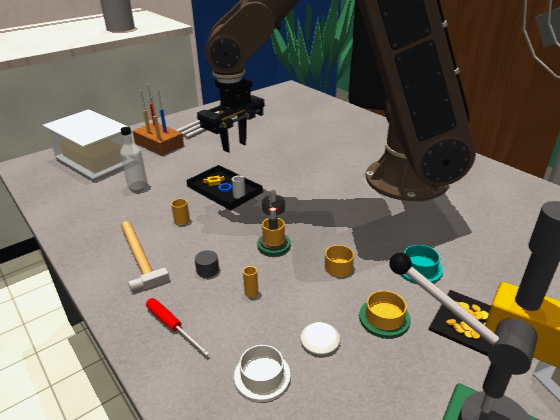

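The spacer stands in the tray at (239,186). Cup_M on the stud and all loose cups are unchanged. The lever with the black ball at (400,262) may hang near the stand, so I check where it is in 3D before going there.

```bash
python3 -c "
from h import *
s=snap('scene');P=pts(s)
for u,v in [(400,262),(395,258),(405,268),(420,275),(440,290),(460,305),(480,320),(510,345),(545,230),(525,310),(495,385)]:
    print((u,v),np.round(P[v,u],3))
s=snap('side');P=pts(s)
for u,v in [(5,395),(10,405),(3,330)]: print('side',(u,v),np.round(P[v,u],3))
Q=pts(snap('scene'));m=(Q[...,2]>.07)&(Q[...,1]>.2)&(Q[...,1]<.6)&(Q[...,0]>.3)&(Q[...,0]<.8)
q=Q[m];print(len(q), q.min(0) if len(q) else '')
"
```

```text
(400, 262) [0.705 0.504 0.379]
(395, 258) [0.706 0.497 0.381]
(405, 268) [0.704 0.511 0.374]
(420, 275) [0.691 0.524 0.365]
(440, 290) [0.681 0.547 0.351]
(460, 305) [0.351 0.426 0.019]
(480, 320) [0.346 0.472 0.009]
(510, 345) [0.663 0.632 0.321]
(545, 230) [0.616 0.609 0.444]
(525, 310) [0.61  0.618 0.33 ]
(495, 385) [0.609 0.617 0.186]
side (5, 395) [0.582 0.616 0.203]
side (10, 405) [0.583 0.618 0.181]
side (3, 330) [0.582 0.579 0.289]
2676 [0.56119267 0.48827154 0.07199746]
```

The ball is at (0.705, 0.50, 0.38) and the column at about (0.6, 0.62), so both are over 0.25 m from the stand. Now to cup_A.

```bash
python3 -m pendant '[{"xyz":[0,0.4,-3],"turn":[0,0,0]},{"xyz":[0,0.9,-7],"turn":[0,0,0]},{"xyz":[0,1.5,-11],"turn":[0,0,0]},{"xyz":[0,2.1,-15],"turn":[0,0,0]},{"xyz":[0,2.7,-19],"turn":[0,0,0]}]' 8.5 >/dev/null
python3 -m pendant '[{"xyz":[0,0.6,-4],"turn":[0,0,0]},{"xyz":[0,1.1,-8],"turn":[0,0,0]},{"xyz":[0,1.7,-12],"turn":[0,0,0]},{"xyz":[0,2.2,-16],"turn":[0,0,0]},{"xyz":[0,2.8,-19.5],"turn":[0,0,0]}]' >/dev/null
python3 -m pendant '[{"xyz":[0,0.1,-1],"turn":[0,0,0]},{"xyz":[0,0.1,-2],"turn":[0,0,0]},{"xyz":[0,0.1,-2],"turn":[0,0,0]},{"xyz":[0,0.1,-2],"turn":[0,0,0]}]' >/dev/null
cat >> h.py <<'E'
def ring(n,x,y,zt,R,save=None,tol=.004):
    s=snap(n,save);m,P=brass(s)
    q=P[(m>0)&(abs(P[...,2]-zt)<tol)&(np.hypot(P[...,0]-x,P[...,1]-y)<R+.015)]
    o,rad=fitc(q);print('ring',n,len(q),'fit',np.round(o,4),round(rad,4),'enc',np.round(cv2.minEnclosingCircle((q[:,:2]*1000).astype(np.float32))[0],1))
    return s
E
python3 -c "
from h import *
ring('wrist',.448,.166,.042,.034,'w16.png')
to(.448,.166,.058,9)"
```

```text
ring wrist 416 fit [0.4472 0.1661] 0.0316 enc [447.1 166.1]
t 22.1 pos [0.4457 0.166  0.1773] psi 8.8 op 0.892 F [-0.8 -0.  -0.2] j [0.21 0.37 1.98 0.01 0.8  0.05]
SHIFT cm [11.93  0.34  0.1 ] TURN [-0.003 -0.005  0.01 ] rows>= 3.0
```

View pics/w16.png

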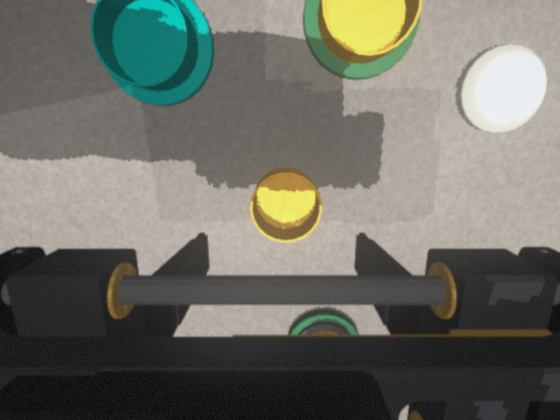

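```bash
python3 -m pendant '[{"xyz":[2.5,0.1,0],"turn":[0,0,0.005]},{"xyz":[5.5,0.2,0],"turn":[0,-0.005,0.01]},{"xyz":[8.5,0.2,0],"turn":[0,-0.005,0.01]},{"xyz":[11,0.2,0],"turn":[0,-0.005,0.01]},{"xyz":[11.7,0.2,0],"turn":[0,-0.005,0.01]}]' >/dev/null
python3 -m pendant '[{"xyz":[0,0,0],"turn":[0,0,0]},{"xyz":[0,0,0],"turn":[0,0,0]}]'
python3 -c "
from h import *
to(.4475,.1663,.058,9)"
```

```text
time_s: 22.68
tool_pos: [0.4456, 0.1643, 0.0577]
eef_rot: [[-0.005, 0.989, 0.15], [-0.001, 0.15, -0.989], [-1.0, -0.005, 0.0]]
ft_force: [0.6, -0.7, -0.0]
opening: 0.896
t 22.68 pos [0.4456 0.1643 0.0577] psi 8.7 op 0.896 F [ 0.6 -0.7 -0. ] j [ 0.21  0.58  2.08 -0.    0.49  0.06]
SHIFT cm [-0.03  0.21 -0.17] TURN [-0.006  0.     0.005] rows>= 1.0
```

```bash
python3 -m pendant '[{"xyz":[0,0.2,-0.15],"turn":[0,0,0.005]},{"xyz":[0,0.2,-0.15],"turn":[0,0,0.005]}]' >/dev/null
python3 -m pendant '[{"xyz":[0,0,0],"turn":[0,0,0]},{"xyz":[0,0,0],"turn":[0,0,0]},{"xyz":[0,0,0],"turn":[0,0,0]},{"xyz":[0,0,0],"turn":[0,0,0]},{"xyz":[0,0,0],"turn":[0,0,0]}]' 5.5
python3 -m pendant '[{"xyz":[0,0,0],"turn":[0,0,0]},{"xyz":[0,0,0],"turn":[0,0,0]}]'
python3 -m pendant '[{"xyz":[-0.5,0,0],"turn":[0,0,0]},{"xyz":[-1.5,0,0],"turn":[0,0,0]},{"xyz":[-3,0,0],"turn":[0,0,0]},{"xyz":[-4.5,0,0],"turn":[0,0,0]},{"xyz":[-6,0,0],"turn":[0,0,0]}]'
python3 -c "
from h import *
s=snap('scene');cv2.imwrite('pics/s17c.png',cv2.resize(s['frame'][150:350,260:460],None,fx=3,fy=3,interpolation=cv2.INTER_CUBIC))
snap('wrist','w17.png')
to(.488,.343,.13,9)"
```

```text
time_s: 23.27
tool_pos: [0.4484, 0.1662, 0.0594]
eef_rot: [[0.003, 0.989, 0.15], [0.0, 0.15, -0.989], [-1.0, 0.003, 0.0]]
ft_force: [-0.6, -0.7, 7.3]
opening: 0.695
time_s: 23.43
tool_pos: [0.4483, 0.1663, 0.0595]
eef_rot: [[0.003, 0.989, 0.15], [0.0, 0.15, -0.989], [-1.0, 0.003, 0.0]]
ft_force: [-0.7, -0.1, 1.1]
opening: 0.694
time_s: 23.85
tool_pos: [0.4479, 0.1662, 0.1202]
eef_rot: [[0.003, 0.989, 0.15], [0.0, 0.15, -0.989], [-1.0, 0.003, 0.0]]
ft_force: [0.3, 0.2, -1.5]
opening: 0.695
t 23.95 pos [0.4488 0.1665 0.1213] psi 8.7 op 0.692 F [ 0.5  0.2 -2. ] j [ 0.22  0.46  2.04 -0.    0.64  0.07]
SHIFT cm [ -0.83   6.53 -16.86] TURN [-0.006  0.    -0.007] rows>= 5.0
```

View pics/s17c.png

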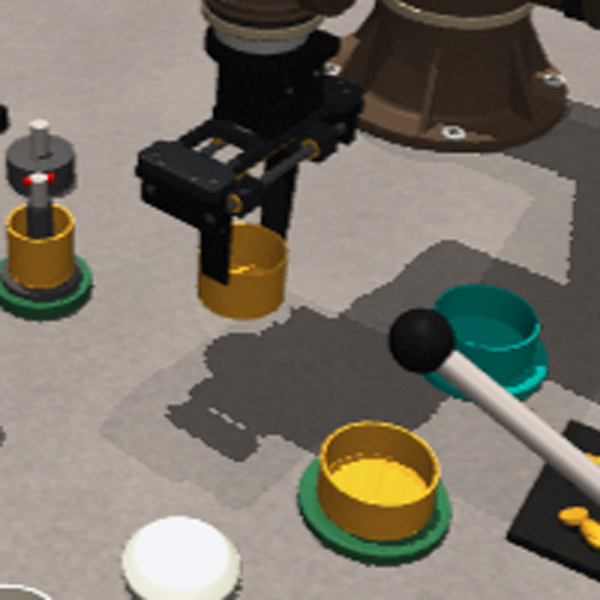

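View pics/w17.png

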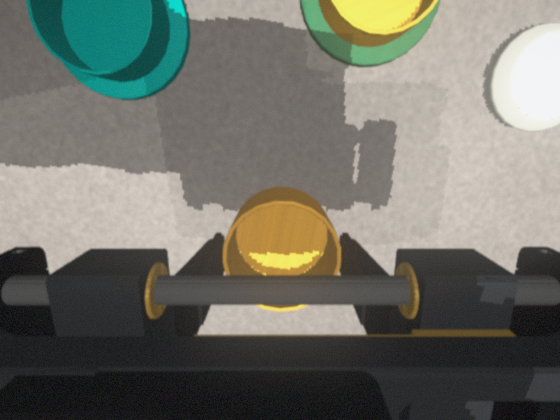

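Cup_A is held upright. Carrying it over the green stand, the one with the brass outer cup; its neighbour is turquoise.

```bash
python3 -m pendant '[{"xyz":[-0.4,1,-2.6],"turn":[0,0,0]},{"xyz":[-0.8,2.5,-6.4],"turn":[0,0,0]},{"xyz":[-0.9,4,-10.3],"turn":[0,0,0]},{"xyz":[-0.9,5.4,-14],"turn":[0,0,-0.005]},{"xyz":[-0.9,6.4,-16.6],"turn":[0,0,-0.007]}]' >/dev/null
python3 -m pendant '[{"xyz":[0,0,0],"turn":[0,0,0]},{"xyz":[0,0,0],"turn":[0,0,0]}]' >/dev/null
python3 -c "
from h import *
s=ring('wrist',.488,.343,.044,.039,'w18.png')
to(.488,.343,.13,9)"
```

```text
ring wrist 515 fit [0.4873 0.3433] 0.0374 enc [487.  347.1]
t 24.58 pos [0.4864 0.3431 0.1285] psi 8.8 op 0.692 F [-0.1  0.7 -1.8] j [0.5  0.58 1.74 0.   0.82 0.35]
SHIFT cm [-0.15  0.16  0.03] TURN [-0.004  0.001  0.003] rows>= 1.0
```

View pics/w18.png

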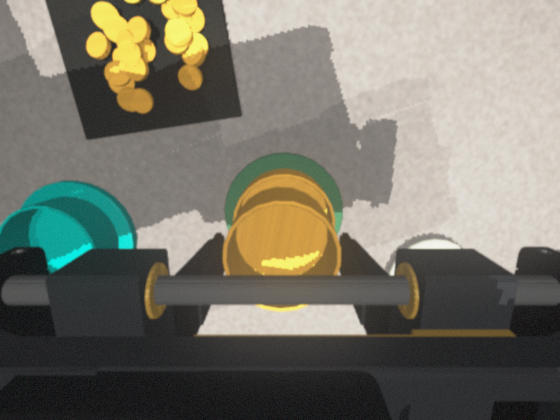

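```bash
python3 -c "
from h import *
s=ring('wrist',.488,.343,.111,.034,tol=.006)
to(.488,.343,.082,9)"
```

```text
ring wrist 1228 fit [0.4856 0.343 ] 0.0316 enc [485.6 342.8]
t 24.63 pos [0.4865 0.3424 0.1288] psi 8.7 op 0.695 F [ 0.2 -0.8 -1.7] j [0.5  0.58 1.74 0.   0.82 0.35]
SHIFT cm [ 4.68  0.17 -0.04] TURN [-0.005  0.001  0.003] rows>= 2.0
```

```bash
python3 -m pendant '[{"xyz":[1,0.17,0],"turn":[0,0,0]},{"xyz":[2,0.17,0],"turn":[0,0,0]},{"xyz":[3,0.17,0],"turn":[0,0,0]},{"xyz":[3.6,0.17,0],"turn":[0,0,0]},{"xyz":[4.2,0.17,0],"turn":[0,0,0]}]'
python3 -m pendant '[{"xyz":[0.2,0,0],"turn":[0,0,0]},{"xyz":[0.4,0,0],"turn":[0,0,0]},{"xyz":[0.6,0,0],"turn":[0,0,0]},{"xyz":[0.8,0,0],"turn":[0,0,0]}]'
```

```text
time_s: 25.05
tool_pos: [0.4879, 0.3421, 0.0856]
eef_rot: [[-0.003, 0.989, 0.151], [-0.002, 0.151, -0.989], [-1.0, -0.004, 0.001]]
ft_force: [1.0, 0.4, -2.0]
opening: 0.693
time_s: 25.38
tool_pos: [0.488, 0.3421, 0.0777]
eef_rot: [[-0.003, 0.989, 0.151], [-0.001, 0.151, -0.989], [-1.0, -0.003, 0.001]]
ft_force: [0.2, 0.6, -2.0]
opening: 0.694
```

```bash
python3 -m pendant '[{"xyz":[0.1,0,0],"turn":[0,0,0]},{"xyz":[0.2,0,0],"turn":[0,0,0]},{"xyz":[0.3,0,0],"turn":[0,0,0]}]'
python3 -m pendant '[{"xyz":[0.05,0,0],"turn":[0,0,0]},{"xyz":[0.1,0,0],"turn":[0,0,0]},{"xyz":[0.1,0,0],"turn":[0,0,0]}]'
```

```text
time_s: 25.63
tool_pos: [0.4881, 0.3422, 0.0748]
eef_rot: [[-0.003, 0.989, 0.151], [-0.001, 0.151, -0.989], [-1.0, -0.003, 0.001]]
ft_force: [-0.2, -0.0, -1.6]
opening: 0.692
time_s: 25.88
tool_pos: [0.488, 0.3422, 0.0738]
eef_rot: [[-0.003, 0.989, 0.151], [-0.001, 0.151, -0.989], [-1.0, -0.003, 0.001]]
ft_force: [0.0, 0.9, -1.4]
opening: 0.692
```

```bash
python3 -m pendant '[{"xyz":[0.05,0,0],"turn":[0,0,0]},{"xyz":[0.1,0,0],"turn":[0,0,0]},{"xyz":[0.1,0,0],"turn":[0,0,0]}]'
python3 -m pendant '[{"xyz":[0,0,0],"turn":[0,0,0]},{"xyz":[0,0,0],"turn":[0,0,0]},{"xyz":[0,0,0],"turn":[0,0,0]},{"xyz":[0,0,0],"turn":[0,0,0]},{"xyz":[0,0,0],"turn":[0,0,0]}]' 8.5
python3 -m pendant '[{"xyz":[-0.5,0,0],"turn":[0,0,0]},{"xyz":[-2,0,0],"turn":[0,0,0]},{"xyz":[-4,0,0],"turn":[0,0,0]},{"xyz":[-7,0,0],"turn":[0,0,0]},{"xyz":[-10,0,0],"turn":[0,0,0]}]'
python3 -c "
from h import *
s=ring('wrist',.488,.343,.044,.039,'w19.png')
ring('wrist',.488,.343,.056,.034)
to(.517,.0045,.18,9)"
```

```text
time_s: 26.13
tool_pos: [0.4881, 0.3422, 0.0736]
eef_rot: [[-0.002, 0.989, 0.151], [-0.001, 0.151, -0.989], [-1.0, -0.002, 0.001]]
ft_force: [-2.6, -2.2, 7.1]
opening: 0.694
time_s: 26.55
tool_pos: [0.4881, 0.3422, 0.0735]
eef_rot: [[-0.002, 0.989, 0.151], [-0.001, 0.151, -0.989], [-1.0, -0.002, 0.001]]
ft_force: [-0.5, 0.1, 0.2]
opening: 0.892
time_s: 26.97
tool_pos: [0.488, 0.3421, 0.1745]
eef_rot: [[-0.003, 0.989, 0.151], [-0.002, 0.151, -0.989], [-1.0, -0.004, 0.001]]
ft_force: [-0.5, 0.5, -0.7]
opening: 0.893
ring wrist 598 fit [0.4875 0.3424] 0.0372 enc [487.6 342.8]
ring wrist 667 fit [0.4872 0.3418] 0.0319 enc [487.2 341.5]
t 27.07 pos [0.4898 0.3432 0.1783] psi 8.7 op 0.893 F [ 0.5  0.3 -0.7] j [0.5  0.52 1.7  0.   0.92 0.35]
SHIFT cm [-0.25 -2.43 33.89] TURN [-0.005 -0.002 -0.005] rows>= 9.0
```

View pics/w19.png

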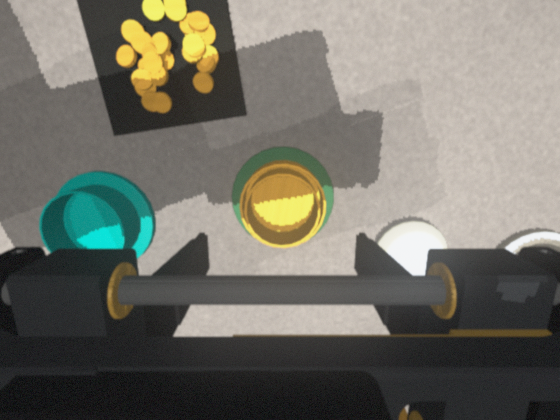

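Cup_A is seated: rings concentric within 1 mm and its rim at 56 mm. Now cup_M. I grip along the pin line (psi = -24°), so the jaws centre the 26 mm hole exactly where the 23 mm pin is tight.

```bash
python3 -m pendant '[{"xyz":[0,-0.2,2.5],"turn":[0,0,0]},{"xyz":[0,-0.4,6.2],"turn":[0.1,0,0]},{"xyz":[0,-0.6,10],"turn":[0.2,0,0]},{"xyz":[0,-1,14],"turn":[0.3,0,0]},{"xyz":[0,-1.3,18],"turn":[0.4,0,0]}]' 7.5 >/dev/null
python3 -c "
from h import *
to(.518,.0043,.18,-24)"
```

```text
t 27.48 pos [0.5036 0.1618 0.1776] psi -14.5 op 0.79 F [-0.1 -0.4  0.7] j [0.19 0.43 1.87 0.   0.84 0.44]
SHIFT cm [-0.27  5.32 14.89] TURN [ 0.167 -0.004 -0.003] rows>= 4.0
```

```bash
python3 -m pendant '[{"xyz":[0,1.3,3.7],"turn":[0.1,0,0]},{"xyz":[-0.2,2.6,7.4],"turn":[0.167,-0.004,0]},{"xyz":[-0.2,3.9,11],"turn":[0.167,-0.004,-0.003]},{"xyz":[-0.2,5,14],"turn":[0.167,-0.004,-0.003]},{"xyz":[-0.2,5.3,14.9],"turn":[0.167,-0.004,-0.003]}]' >/dev/null
python3 -m pendant '[{"xyz":[0,0,0],"turn":[0,0,0]},{"xyz":[0,0,0],"turn":[0,0,0]}]' >/dev/null
python3 -c "
from h import *
s=ring('wrist',.518,.005,.07,.028,'w20.png')
cv2.imwrite('pics/w20c.png',cv2.resize(s['frame'][150:260,220:345],None,fx=5,fy=5,interpolation=cv2.INTER_CUBIC))
h=cv2.cvtColor(s['frame'],cv2.COLOR_BGR2HSV)
mr=(((h[...,0]<8)|(h[...,0]>172))&(h[...,1]>110));mr[:150]=0;mr[250:]=0;mr[:,:240]=0;mr[:,330:]=0
ys,xs=np.nonzero(mr);w=np.array([ray(s,u,v,.113)[:2] for u,v in zip(xs,ys)]);c=w.mean(0);V=np.linalg.svd(w-c,full_matrices=False)[2]
print('red',len(w),c,(w.min(0)+w.max(0))/2,np.degrees(np.arctan2(V[0,1],V[0,0])))
to(.518,.0043,.085,-24)"
```

```text
ring wrist 377 fit [0.5174 0.0048] 0.0256 enc [517.6   5. ]
red 251 [0.51722047 0.00420762] [0.51713597 0.00449395] -24.43556746235661
t 28.12 pos [0.5177 0.0013 0.1789] psi -24.2 op 0.789 F [0.7 0.6 0.6] j [-0.12  0.42  1.89 -0.    0.84  0.3 ]
SHIFT cm [ 9.39 -0.09 -0.29] TURN [-0.004  0.001  0.   ] rows>= 3.0
```

View pics/w20c.png

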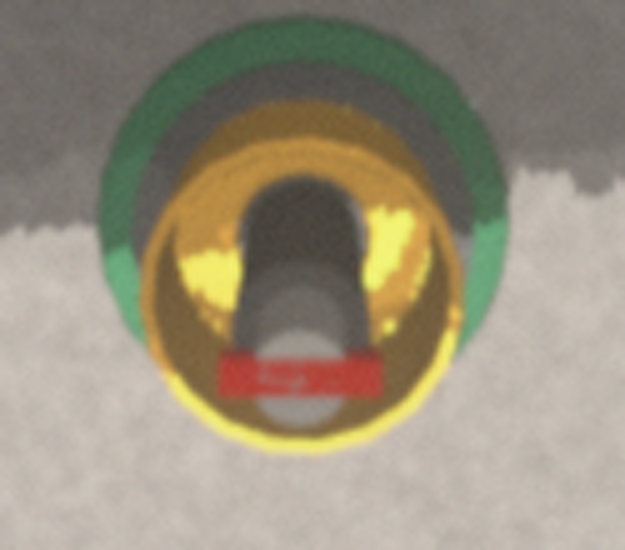

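The pin runs horizontally in the crop (219–384), concentric with cup_M (141–462). Going down.

```bash
python3 -m pendant '[{"xyz":[2,-0.05,-0.15],"turn":[0,0,0]},{"xyz":[4.5,-0.1,-0.3],"turn":[0,0,0]},{"xyz":[7,-0.1,-0.3],"turn":[0,0,0]},{"xyz":[8.6,-0.1,-0.3],"turn":[0,0,0]},{"xyz":[8.9,-0.1,-0.3],"turn":[0,0,0]}]' >/dev/null
python3 -m pendant '[{"xyz":[0,0,0],"turn":[0,0,0]},{"xyz":[0,0,0],"turn":[0,0,0]}]' >/dev/null
python3 -c "
from h import *
to(.5175,.0045,.086,-24.3)"
```

```text
t 28.7 pos [0.5167 0.0073 0.0878] psi -24.0 op 0.791 F [-0.3 -0.7  0.6] j [-0.11  0.56  1.97 -0.    0.62  0.31]
SHIFT cm [0.18 0.18 0.23] TURN [0.005 0.002 0.005] rows>= 1.0
```

```bash
python3 -m pendant '[{"xyz":[0.1,0.18,0.23],"turn":[0.005,0,0.005]},{"xyz":[0.15,0.18,0.23],"turn":[0.005,0,0.005]},{"xyz":[0.15,0.18,0.23],"turn":[0.005,0,0.005]}]' >/dev/null
python3 -c "
from h import *
to(.5175,.0045,.086,-24.3)"
```

```text
t 28.95 pos [0.5177 0.0045 0.087 ] psi -24.3 op 0.792 F [0.8 0.4 0.4] j [-0.12  0.56  1.97 -0.    0.61  0.31]
SHIFT cm [ 0.1  -0.02  0.01] TURN [ 0.     0.001 -0.002] rows>= 1.0
```

```bash
python3 -m pendant '[{"xyz":[0.1,0,0],"turn":[0,0,0]},{"xyz":[0.1,0,0],"turn":[0,0,0]},{"xyz":[0.1,0,0],"turn":[0,0,0]},{"xyz":[0.1,0,0],"turn":[0,0,0]},{"xyz":[0.1,0,0],"turn":[0,0,0]}]' 4.5
python3 -m pendant '[{"xyz":[0,0,0],"turn":[0,0,0]},{"xyz":[0,0,0],"turn":[0,0,0]},{"xyz":[0,0,0],"turn":[0,0,0]}]'
python3 -m pendant '[{"xyz":[-0.4,0,0],"turn":[0,0,0]},{"xyz":[-1,0,0],"turn":[0,0,0]},{"xyz":[-1.8,0,0],"turn":[0,0,0]},{"xyz":[-2.6,0,0],"turn":[0,0,0]},{"xyz":[-3.4,0,0],"turn":[0,0,0]}]'
python3 -m pendant '[{"xyz":[-0.7,0,0],"turn":[0,0,0]},{"xyz":[-1.4,0,0],"turn":[0,0,0]},{"xyz":[-2.2,0,0],"turn":[0,0,0]},{"xyz":[-3,0,0],"turn":[0,0,0]},{"xyz":[-3.8,0,0],"turn":[0,0,0]}]'
python3 -c "
from h import *
s=snap('wrist','w21.png')
cv2.imwrite('pics/w21c.png',cv2.resize(s['frame'][170:330,200:365],None,fx=4,fy=4,interpolation=cv2.INTER_CUBIC))
to(.5175,.0045,.2,-24.3)"
```

```text
time_s: 29.37
tool_pos: [0.5178, 0.0044, 0.0861]
eef_rot: [[0.001, 0.911, -0.411], [-0.002, -0.411, -0.911], [-1.0, 0.002, 0.001]]
ft_force: [-0.0, 0.4, 2.0]
opening: 0.565
time_s: 29.62
tool_pos: [0.5178, 0.0044, 0.0862]
eef_rot: [[0.001, 0.911, -0.412], [-0.002, -0.412, -0.911], [-1.0, 0.002, 0.001]]
ft_force: [-0.0, -0.2, 1.1]
opening: 0.569
time_s: 30.03
tool_pos: [0.5178, 0.0045, 0.1212]
eef_rot: [[0.002, 0.911, -0.411], [-0.002, -0.411, -0.911], [-1.0, 0.002, 0.001]]
ft_force: [0.4, -0.0, -2.7]
opening: 0.57
time_s: 30.45
tool_pos: [0.5178, 0.0046, 0.1601]
eef_rot: [[0.002, 0.911, -0.412], [-0.002, -0.412, -0.911], [-1.0, 0.002, 0.001]]
ft_force: [0.1, 0.7, -1.9]
opening: 0.571
t 30.5 pos [0.5183 0.0045 0.1614] psi -24.3 op 0.569 F [0.2 0.1 0.7] j [-0.12  0.44  1.91 -0.    0.79  0.31]
SHIFT cm [-3.86 -0.06  0.04] TURN [ 0.     0.001 -0.004] rows>= 1.0
```

View pics/w21c.png

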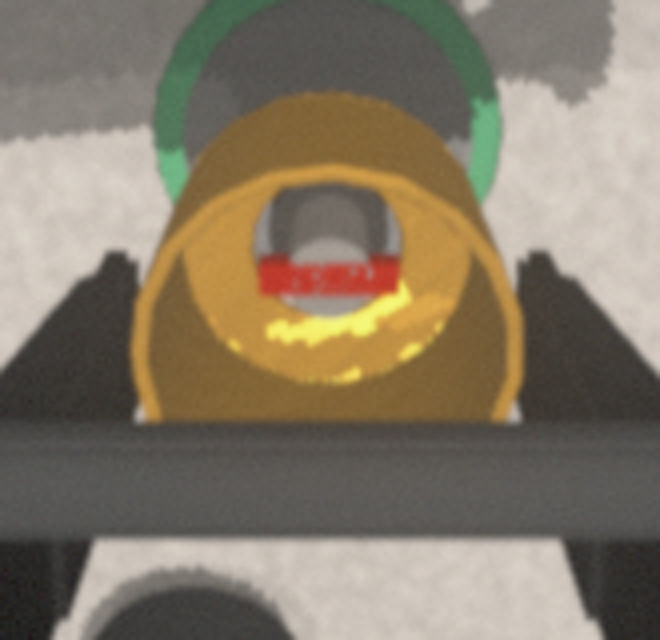

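Pin (259–400) sits centred in the hole (255–402). Lifting on slowly past the pin.

```bash
python3 -m pendant '[{"xyz":[-0.4,0,0],"turn":[0,0,0]},{"xyz":[-0.9,0,0],"turn":[0,0,0]},{"xyz":[-1.4,0,0],"turn":[0,0,0]},{"xyz":[-1.9,0,0],"turn":[0,0,0]},{"xyz":[-2.4,0,0],"turn":[0,0,0]}]'
python3 -m pendant '[{"xyz":[-0.6,0,0],"turn":[0,0,0]},{"xyz":[-1.2,0,0],"turn":[0,0,0]},{"xyz":[-2,0,0],"turn":[0,0,0]},{"xyz":[-3,0,0],"turn":[0,0,0]},{"xyz":[-3,0,0],"turn":[0,0,0]}]'
python3 -c "
from h import *
s=snap('scene');cv2.imwrite('pics/s22c.png',cv2.resize(s['frame'][130:270,200:360],None,fx=4,fy=4,interpolation=cv2.INTER_CUBIC))
to(.4875,.3425,.16,-24.3)"
```

```text
time_s: 30.92
tool_pos: [0.5182, 0.0046, 0.1858]
eef_rot: [[0.003, 0.911, -0.411], [-0.002, -0.411, -0.911], [-1.0, 0.004, 0.001]]
ft_force: [-0.8, -0.1, -1.7]
opening: 0.567
time_s: 31.33
tool_pos: [0.5188, 0.0046, 0.2178]
eef_rot: [[0.006, 0.911, -0.411], [-0.003, -0.411, -0.911], [-1.0, 0.007, -0.0]]
ft_force: [-0.1, -0.4, -1.5]
opening: 0.568
t 31.38 pos [0.5185 0.0046 0.2169] psi -24.3 op 0.567 F [ 0.2  0.8 -2.2] j [-0.12  0.37  1.85 -0.    0.92  0.31]
SHIFT cm [  5.59 -16.76 -29.52] TURN [ 0.     0.    -0.006] rows>= 9.0
```

View pics/s22c.png

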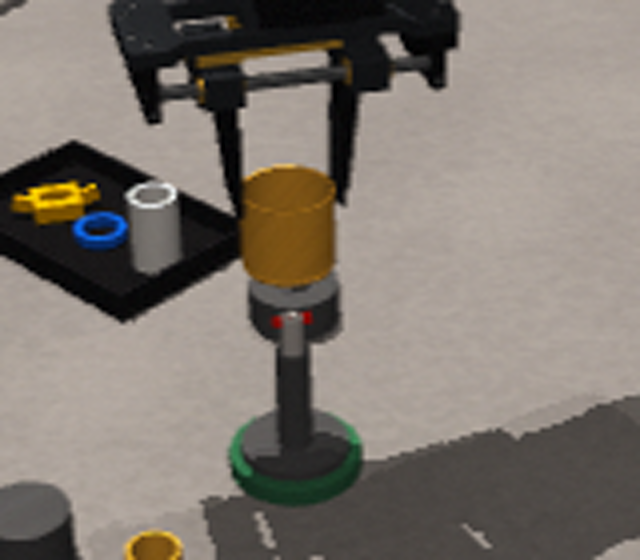

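Cup_M is off the stud and upright. Carrying it to the stand.

```bash
python3 -m pendant '[{"xyz":[0,-1.2,-2],"turn":[0,0,0]},{"xyz":[0,-3,-5.2],"turn":[0,0,-0.006]},{"xyz":[0.5,-5,-8.6],"turn":[0,0,-0.006]},{"xyz":[1.2,-6.9,-12],"turn":[0,0,-0.006]},{"xyz":[2,-8.8,-15.5],"turn":[0,0,-0.006]}]' >/dev/null
python3 -m pendant '[{"xyz":[0.8,-2,-3.5],"turn":[0,0,0]},{"xyz":[1.6,-4,-7],"turn":[0,0,0]},{"xyz":[2.4,-6,-10.5],"turn":[0,0,0]},{"xyz":[3.2,-7.4,-13],"turn":[0,0,0]},{"xyz":[3.4,-7.8,-13.8],"turn":[0,0,0]}]' >/dev/null
python3 -m pendant '[{"xyz":[0,0,0],"turn":[0,0,0]},{"xyz":[0,0,0],"turn":[0,0,0]}]' >/dev/null
python3 -c "
from h import *
s=snap('wrist','w23.png')
to(.4875,.3423,.13,-24.3)
ring('scene',.4875,.3425,.056,.034)
ring('side',.4875,.3425,.056,.034)
"
```

```text
t 32.43 pos [0.4861 0.3442 0.1604] psi -24.2 op 0.569 F [-0.2 -1.4 -1.5] j [0.51 0.54 1.72 0.   0.89 0.93]
SHIFT cm [3.04 0.21 0.11] TURN [0.003 0.001 0.001] rows>= 1.0
ring scene 140 fit [0.4888 0.342 ] 0.0318 enc [489.5 341.4]
ring side 131 fit [0.4874 0.3428] 0.0318 enc [486.6 343.2]
```

View pics/w23.png

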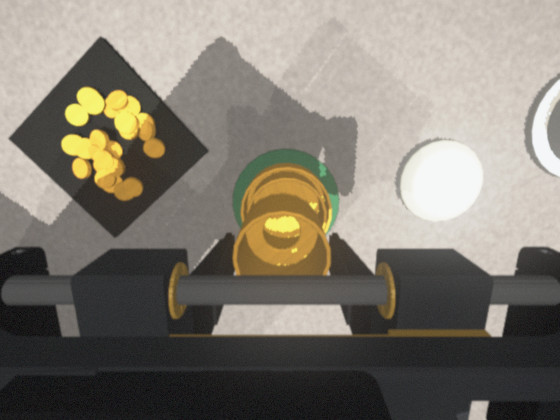

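```bash
python3 -m pendant '[{"xyz":[0.8,0.2,0.1],"turn":[0,0,0]},{"xyz":[1.6,0.22,0.1],"turn":[0,0,0]},{"xyz":[2.4,0.22,0.1],"turn":[0,0,0]},{"xyz":[2.8,0.22,0.1],"turn":[0,0,0]},{"xyz":[2.8,0.22,0.1],"turn":[0,0,0]}]' >/dev/null
python3 -m pendant '[{"xyz":[0,0,0],"turn":[0,0,0]}]' >/dev/null
python3 -c "
from h import *
to(.4878,.3422,.0975,-24.3)
ring('wrist',.4875,.3422,.056,.034)
ring('wrist',.4875,.3422,.1165,.028)
"
```

```text
t 33.03 pos [0.4878 0.3413 0.1312] psi -24.3 op 0.571 F [ 0.  -0.1 -1.8] j [0.5  0.58 1.74 0.   0.83 0.92]
SHIFT cm [ 3.37 -0.03 -0.09] TURN [0.001 0.003 0.002] rows>= 1.0
ring wrist 579 fit [0.4877 0.3417] 0.0319 enc [487.8 341.8]
ring wrist 880 fit [0.487  0.3415] 0.0258 enc [486.7 341.2]
```

```bash
python3 -m pendant '[{"xyz":[1,0.05,0],"turn":[0,0,0]},{"xyz":[2,0.05,0],"turn":[0,0,0]},{"xyz":[3,0.05,0],"turn":[0,0,0]},{"xyz":[3.6,0.05,0],"turn":[0,0,0]},{"xyz":[4,0.05,0],"turn":[0,0,0]}]'
python3 -m pendant '[{"xyz":[0.1,0,0],"turn":[0,0,0]},{"xyz":[0.2,0,0],"turn":[0,0,0]},{"xyz":[0.3,0,0],"turn":[0,0,0]},{"xyz":[0.4,0,0],"turn":[0,0,0]}]'
```

```text
time_s: 33.55
tool_pos: [0.4877, 0.3408, 0.0899]
eef_rot: [[-0.005, 0.912, -0.411], [-0.002, -0.411, -0.912], [-1.0, -0.003, 0.004]]
ft_force: [0.4, -0.1, -1.5]
opening: 0.567
time_s: 33.88
tool_pos: [0.4879, 0.3409, 0.0861]
eef_rot: [[-0.004, 0.912, -0.411], [-0.002, -0.411, -0.912], [-1.0, -0.003, 0.004]]
ft_force: [-0.3, -0.0, -1.0]
opening: 0.568
```

```bash
python3 -m pendant '[{"xyz":[0.05,0,0],"turn":[0,0,0]},{"xyz":[0.1,0,0],"turn":[0,0,0]},{"xyz":[0.15,0,0],"turn":[0,0,0]}]'
python3 -m pendant '[{"xyz":[0.05,0,0],"turn":[0,0,0]},{"xyz":[0.08,0,0],"turn":[0,0,0]},{"xyz":[0.08,0,0],"turn":[0,0,0]}]'
```

```text
time_s: 34.13
tool_pos: [0.4879, 0.341, 0.0848]
eef_rot: [[-0.004, 0.912, -0.411], [-0.002, -0.411, -0.912], [-1.0, -0.003, 0.003]]
ft_force: [0.7, -0.7, -1.4]
opening: 0.569
time_s: 34.38
tool_pos: [0.488, 0.341, 0.0842]
eef_rot: [[-0.003, 0.912, -0.411], [-0.002, -0.411, -0.912], [-1.0, -0.002, 0.003]]
ft_force: [-0.3, -0.3, 1.2]
opening: 0.568
```

Contact at the expected height. Releasing.

```bash
python3 -m pendant '[{"xyz":[0,0,0],"turn":[0,0,0]},{"xyz":[0,0,0],"turn":[0,0,0]},{"xyz":[0,0,0],"turn":[0,0,0]},{"xyz":[0,0,0],"turn":[0,0,0]},{"xyz":[0,0,0],"turn":[0,0,0]}]' 7
python3 -m pendant '[{"xyz":[-0.5,0,0],"turn":[0,0,0]},{"xyz":[-2,0,0],"turn":[0,0,0]},{"xyz":[-4,0,0],"turn":[0,0,0]},{"xyz":[-7,0,0],"turn":[0,0,0]},{"xyz":[-10,0,0],"turn":[0,0,0]}]' >/dev/null
python3 -c "
from h import *
s=snap('wrist','w24.png')
ring('wrist',.4875,.3422,.056,.034)
ring('wrist',.4875,.3422,.068,.028)
for n in ['scene','side']:
    s=snap(n,n+'24.png'); m,P=brass(s)
    for c,b,q in comps(m,P):
        top=np.percentile(q[:,2],98); r=q[q[:,2]>top-.006]
        o,rad=fitc(r)
        if rad<.045 and o[1]>-.3: print(n,np.round(c),'top',round(top,3),'fit',np.round(o,4),round(rad,4))
to(.6445,-.243,.2,-24)
"
```

```text
time_s: 34.8
tool_pos: [0.488, 0.341, 0.0842]
eef_rot: [[-0.003, 0.912, -0.411], [-0.002, -0.411, -0.912], [-1.0, -0.002, 0.003]]
ft_force: [0.8, -0.0, 0.1]
opening: 0.732
ring wrist 641 fit [0.4875 0.3413] 0.0313 enc [487.5 341.5]
ring wrist 579 fit [0.487  0.3413] 0.0259 enc [487. 341.]
scene [180. 211.] top 0.059 fit [ 0.6443 -0.2437] 0.0199
scene [239. 278.] top 0.067 fit [0.6717 0.0804] 0.0141
scene [386. 308.] top 0.069 fit [0.4878 0.3416] 0.0259
scene [463. 329.] top 0.022 fit [0.3992 0.4669] 0.0155
side [283. 180.] top 0.057 fit [ 0.6446 -0.2427] 0.0191
side [212. 344.] top 0.068 fit [0.4867 0.3422] 0.0259
side [248. 414.] top 0.023 fit [0.3571 0.4264] 0.0099
side [220. 415.] top 0.02 fit [0.4014 0.4458] 0.0069
t 35.47 pos [0.4881 0.341  0.184 ] psi -24.3 op 0.733 F [-0.6  0.8 -0.7] j [0.5  0.51 1.69 0.   0.94 0.92]
SHIFT cm [-1.55 38.25 46.82] TURN [-0.005  0.003  0.003] rows>= 15.0
```

View pics/w24.png

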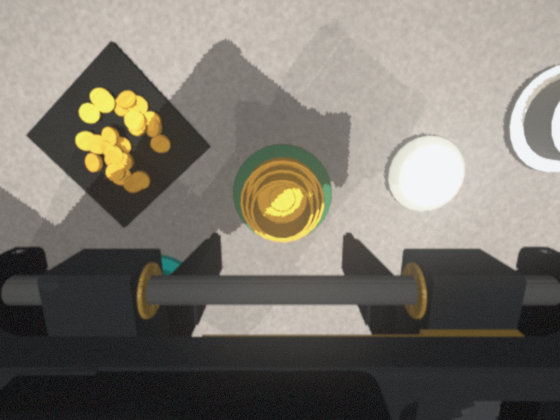

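View pics/scene24.png

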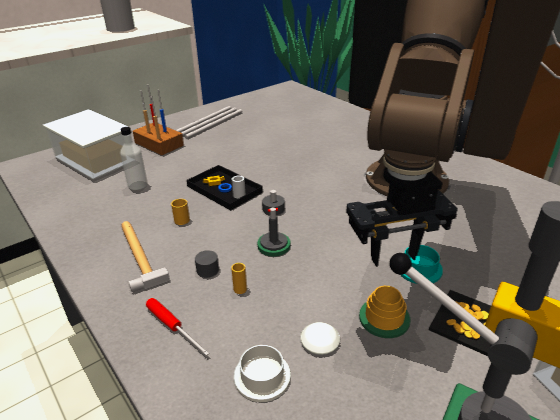

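M and A are nested concentrically. The scene view also shows cup_D knocked aside: now at (239,278), world (0.672, 0.080), still upright. Next cup_C at (0.6445, -0.243).

```bash
python3 -m pendant '[{"xyz":[-0.3,1.5,1.9],"turn":[0,0,0]},{"xyz":[-0.6,3.8,4.7],"turn":[0,0.003,0.003]},{"xyz":[-1,6.2,7.6],"turn":[0,0.003,0.003]},{"xyz":[-1.3,8.7,10.6],"turn":[0,0.003,0.003]},{"xyz":[-1.5,11.1,13.6],"turn":[0,0.003,0.003]}]' 6 >/dev/null
python3 -m pendant '[{"xyz":[0,2.5,3],"turn":[0,0,0]},{"xyz":[0,5,6.1],"turn":[0,0,0]},{"xyz":[0,7.5,9.2],"turn":[0,0,0]},{"xyz":[0,10,12.3],"turn":[0,0,0]},{"xyz":[0,12.5,15.3],"turn":[0,0,0]}]' >/dev/null
python3 -c "
from h import *
to(.6445,-.243,.2,-24)"
```

```text
t 36.3 pos [ 0.5841 -0.0231  0.1968] psi -24.2 op 0.632 F [0.3 0.6 0.6] j [-0.15  0.48  1.71 -0.    0.96  0.27]
SHIFT cm [-0.33 14.53 17.58] TURN [-0.004  0.002  0.003] rows>= 6.0
```

```bash
python3 -m pendant '[{"xyz":[0,2.5,3],"turn":[0,0,0]},{"xyz":[0,5,6.1],"turn":[0,0,0]},{"xyz":[0,7.5,9.2],"turn":[0,0,0]},{"xyz":[0,10,12.1],"turn":[0,0,0]},{"xyz":[0,12.3,14.9],"turn":[0,0,0]}]' >/dev/null
python3 -m pendant '[{"xyz":[0,1.3,1.6],"turn":[0,0,0]},{"xyz":[0,2,2.5],"turn":[0,0,0]},{"xyz":[0,2,2.5],"turn":[0,0,0]},{"xyz":[0,2,2.5],"turn":[0,0,0]}]' >/dev/null
python3 -c "
from h import *
to(.6445,-.243,.074,-24)
ring('wrist',.6445,-.243,.058,.022,'w25.png')"
```

```text
t 37.05 pos [ 0.6424 -0.2418  0.1938] psi -24.3 op 0.627 F [-0.8 -0.8  0.6] j [-0.46  0.62  1.44 -0.    1.09 -0.03]
SHIFT cm [11.98  0.34 -0.  ] TURN [-0.005  0.002  0.008] rows>= 3.0
ring wrist 162 fit [ 0.6439 -0.2446] 0.0194 enc [ 644.1 -244.4]
```

View pics/w25.png

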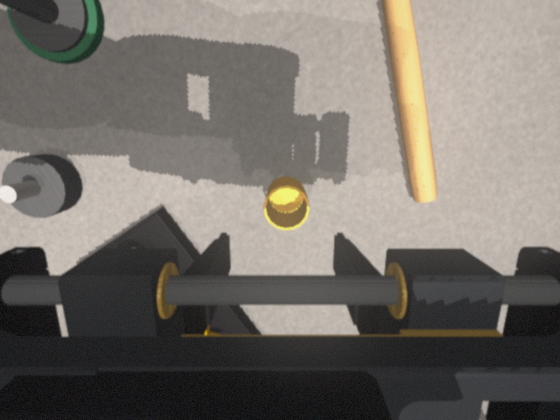

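```bash
python3 -m pendant '[{"xyz":[2.5,0.2,0],"turn":[0,0,0.005]},{"xyz":[5.5,0.25,0],"turn":[0,0,0.008]},{"xyz":[8.5,0.25,0],"turn":[0,0,0.008]},{"xyz":[11,0.25,0],"turn":[0,0,0.008]},{"xyz":[11.5,0.25,0],"turn":[0,0,0.008]}]' >/dev/null
python3 -m pendant '[{"xyz":[0,0,0],"turn":[0,0,0]},{"xyz":[0,0,0],"turn":[0,0,0]}]' >/dev/null
python3 -c "
from h import *
to(.6443,-.2438,.074,-24)
ring('wrist',.6445,-.243,.058,.022,'w26.png')"
```

```text
t 37.68 pos [ 0.6423 -0.238   0.076 ] psi -24.0 op 0.632 F [-0.1 -1.1  0.2] j [-0.45  0.75  1.53 -0.    0.86 -0.03]
SHIFT cm [0.2  0.42 0.45] TURN [-0.001  0.001  0.006] rows>= 1.0
ring wrist 607 fit [ 0.6439 -0.2443] 0.0195 enc [ 644.  -244.2]
```

```bash
python3 -m pendant '[{"xyz":[0.1,0.4,0.45],"turn":[0,0,0.006]},{"xyz":[0.2,0.4,0.45],"turn":[0,0,0.006]},{"xyz":[0.2,0.4,0.45],"turn":[0,0,0.006]}]' >/dev/null
python3 -c "
from h import *
to(.6442,-.2441,.074,-24)"
```

```text
t 37.98 pos [ 0.6449 -0.2447  0.0759] psi -24.1 op 0.625 F [-0.4 -0.7 -0.1] j [-0.46  0.76  1.53 -0.    0.86 -0.04]
SHIFT cm [ 0.19 -0.09 -0.03] TURN [-0.001  0.001 -0.003] rows>= 1.0
```

```bash
python3 -m pendant '[{"xyz":[0.15,-0.05,0],"turn":[0,0,0]},{"xyz":[0.15,-0.05,0],"turn":[0,0,0]},{"xyz":[0.15,-0.05,0],"turn":[0,0,0]},{"xyz":[0.15,-0.05,0],"turn":[0,0,0]},{"xyz":[0.15,-0.05,0],"turn":[0,0,0]}]' 3.2 
python3 -m pendant '[{"xyz":[0,0,0],"turn":[0,0,0]},{"xyz":[0,0,0],"turn":[0,0,0]},{"xyz":[0,0,0],"turn":[0,0,0]}]'
python3 -m pendant '[{"xyz":[-0.5,0,0],"turn":[0,0,0]},{"xyz":[-1.5,0,0],"turn":[0,0,0]},{"xyz":[-4,0,0],"turn":[0,0,0]},{"xyz":[-7,0,0],"turn":[0,0,0]},{"xyz":[-10.5,0,0],"turn":[0,0,0]}]'
python3 -c "
from h import *
s=snap('scene','s27.png')
to(.4875,.3415,.18,-24)"
```

```text
time_s: 38.4
tool_pos: [0.6445, -0.2446, 0.0744]
eef_rot: [[0.003, 0.913, -0.408], [-0.003, -0.408, -0.913], [-1.0, 0.004, 0.001]]
ft_force: [-0.2, 0.1, 1.1]
opening: 0.444
time_s: 38.65
tool_pos: [0.6445, -0.2446, 0.0745]
eef_rot: [[0.003, 0.913, -0.408], [-0.003, -0.408, -0.913], [-1.0, 0.004, 0.002]]
ft_force: [0.0, -1.1, 0.5]
opening: 0.447
time_s: 39.07
tool_pos: [0.6436, -0.244, 0.1802]
eef_rot: [[0.001, 0.913, -0.408], [-0.002, -0.408, -0.913], [-1.0, 0.001, 0.001]]
ft_force: [1.1, -0.7, -1.7]
opening: 0.442
t 39.12 pos [ 0.646  -0.245   0.1887] psi -24.1 op 0.445 F [ 1.4 -1.   5.3] j [-0.46  0.63  1.44 -0.    1.06 -0.04]
SHIFT cm [  0.32 -38.41 -47.09] TURN [-0.001  0.002 -0.012] rows>= 15.0
```

View pics/s27.png

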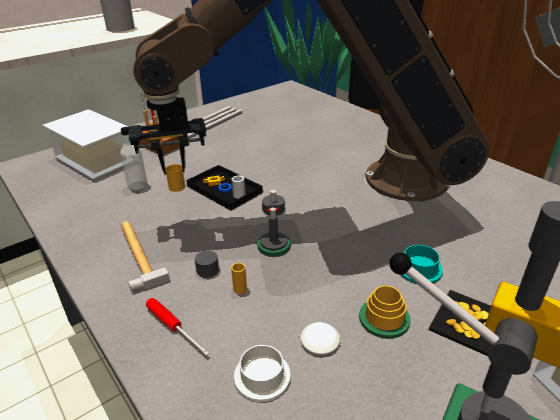

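```bash
python3 -m pendant '[{"xyz":[-0.5,-1.5,-1.8],"turn":[0,0,0]},{"xyz":[-1,-3.8,-4.6],"turn":[0,0,-0.01]},{"xyz":[-1.5,-6.2,-7.6],"turn":[0,0,-0.012]},{"xyz":[-2,-8.6,-10.6],"turn":[0,0,-0.012]},{"xyz":[-2,-11,-13.5],"turn":[0,0,-0.012]}]' >/dev/null
python3 -m pendant '[{"xyz":[0,-2.5,-3],"turn":[0,0,0]},{"xyz":[0,-5,-6.1],"turn":[0,0,0]},{"xyz":[0,-7.5,-9.2],"turn":[0,0,0]},{"xyz":[0,-10,-12.3],"turn":[0,0,0]},{"xyz":[0,-12.5,-15.3],"turn":[0,0,0]}]' >/dev/null
python3 -c "
from h import *
to(.4878,.341,.16,-24)"
```

```text
t 39.95 pos [0.5476 0.1172 0.2091] psi -24.1 op 0.444 F [ 0.7  0.4 -1.9] j [ 0.09  0.43  1.76 -0.    0.95  0.52]
SHIFT cm [  4.86 -14.61 -17.99] TURN [-0.002  0.001 -0.003] rows>= 6.0
```

```bash
python3 -m pendant '[{"xyz":[0.5,-2.4,-3],"turn":[0,0,0]},{"xyz":[1,-4.8,-6],"turn":[0,0,0]},{"xyz":[1.5,-7.3,-9],"turn":[0,0,0]},{"xyz":[2.2,-9.7,-12],"turn":[0,0,0]},{"xyz":[3,-12,-14.8],"turn":[0,0,0]}]' >/dev/null
python3 -m pendant '[{"xyz":[0.7,-1.5,-1.9],"turn":[0,0,0]},{"xyz":[1.3,-2.5,-3],"turn":[0,0,0]},{"xyz":[1.5,-2.5,-3],"turn":[0,0,0]},{"xyz":[1.5,-2.5,-3],"turn":[0,0,0]}]' >/dev/null
python3 -m pendant '[{"xyz":[0,0,0],"turn":[0,0,0]},{"xyz":[0,0,0],"turn":[0,0,0]}]' >/dev/null
python3 -c "
from h import *
to(.4878,.341,.14,-24)
ring('wrist',.4875,.3415,.068,.028,'w28.png')"
```

```text
t 40.87 pos [0.4876 0.3398 0.1646] psi -24.1 op 0.445 F [ 0.5 -0.3 -2.1] j [ 0.5   0.53  1.72 -0.    0.89  0.92]
SHIFT cm [ 2.46 -0.04 -0.12] TURN [-0.001 -0.    -0.004] rows>= 1.0
ring wrist 435 fit [0.487  0.3413] 0.0259 enc [487.1 341.7]
```

View pics/w28.png

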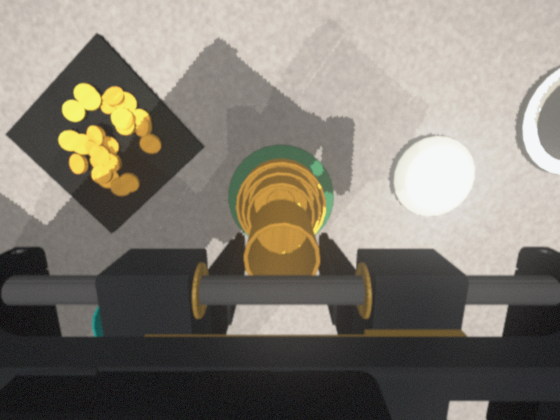

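```bash
python3 -m pendant '[{"xyz":[0.6,0,-0.1],"turn":[0,0,0]},{"xyz":[1.2,0,-0.1],"turn":[0,0,-0.004]},{"xyz":[1.2,0,-0.1],"turn":[0,0,-0.004]},{"xyz":[1.2,0,-0.1],"turn":[0,0,-0.004]}]' >/dev/null
python3 -c "
from h import *
to(.4878,.341,.105,-24)
ring('wrist',.4875,.3415,.068,.028)
z=robot.state()['tool_pos'][2]
ring('wrist',.4875,.3415,z-.0165,.022)"
```

```text
t 41.25 pos [0.4881 0.3403 0.1521] psi -24.1 op 0.447 F [ 0.7 -0.2 -1.9] j [ 0.5   0.55  1.73 -0.    0.87  0.92]
SHIFT cm [ 4.71 -0.06 -0.05] TURN [-0.002  0.001  0.   ] rows>= 2.0
ring wrist 472 fit [0.487  0.3413] 0.0259 enc [486.9 341.1]
ring wrist 778 fit [0.4874 0.3405] 0.0198 enc [487.1 340.4]
```

```bash
python3 -m pendant '[{"xyz":[1,-0.06,-0.06],"turn":[0,0,0]},{"xyz":[2,-0.06,-0.06],"turn":[0,0,0]},{"xyz":[3,-0.06,-0.06],"turn":[0,0,0]},{"xyz":[4,-0.06,-0.06],"turn":[0,0,0]},{"xyz":[4.7,-0.06,-0.06],"turn":[0,0,0]}]'
python3 -m pendant '[{"xyz":[0.15,0,0],"turn":[0,0,0]},{"xyz":[0.3,0,0],"turn":[0,0,0]},{"xyz":[0.45,0,0],"turn":[0,0,0]}]'
```

```text
time_s: 41.77
tool_pos: [0.4875, 0.3412, 0.1037]
eef_rot: [[-0.001, 0.913, -0.408], [-0.001, -0.408, -0.913], [-1.0, -0.001, 0.001]]
ft_force: [-1.1, -0.0, -0.9]
opening: 0.445
time_s: 42.02
tool_pos: [0.4875, 0.3412, 0.0991]
eef_rot: [[-0.001, 0.913, -0.408], [-0.001, -0.408, -0.913], [-1.0, -0.001, 0.001]]
ft_force: [1.3, 1.0, -1.7]
opening: 0.447
```

```bash
python3 -m pendant '[{"xyz":[0.06,0,0],"turn":[0,0,0]},{"xyz":[0.12,0,0],"turn":[0,0,0]},{"xyz":[0.18,0,0],"turn":[0,0,0]}]'
python3 -m pendant '[{"xyz":[0.04,0,0],"turn":[0,0,0]},{"xyz":[0.08,0,0],"turn":[0,0,0]},{"xyz":[0.1,0,0],"turn":[0,0,0]}]'
```

```text
time_s: 42.27
tool_pos: [0.4877, 0.3413, 0.0976]
eef_rot: [[-0.001, 0.913, -0.408], [-0.001, -0.408, -0.913], [-1.0, -0.0, 0.001]]
ft_force: [0.3, -0.1, -2.1]
opening: 0.447
time_s: 42.52
tool_pos: [0.4877, 0.3413, 0.0967]
eef_rot: [[-0.0, 0.913, -0.408], [-0.0, -0.408, -0.913], [-1.0, -0.0, 0.001]]
ft_force: [-0.5, -0.7, -1.8]
opening: 0.449
```

```bash
python3 -m pendant '[{"xyz":[0.05,0,0],"turn":[0,0,0]},{"xyz":[0.08,0,0],"turn":[0,0,0]},{"xyz":[0.08,0,0],"turn":[0,0,0]}]'
python3 -m pendant '[{"xyz":[0,0,0],"turn":[0,0,0]},{"xyz":[0,0,0],"turn":[0,0,0]},{"xyz":[0,0,0],"turn":[0,0,0]},{"xyz":[0,0,0],"turn":[0,0,0]},{"xyz":[0,0,0],"turn":[0,0,0]}]' 6
python3 -m pendant '[{"xyz":[-0.5,0,0],"turn":[0,0,0]},{"xyz":[-2,0,0],"turn":[0,0,0]},{"xyz":[-4,0,0],"turn":[0,0,0]},{"xyz":[-7,0,0],"turn":[0,0,0]},{"xyz":[-10,0,0],"turn":[0,0,0]}]' >/dev/null
python3 -c "
from h import *
s=snap('wrist','w29.png')
ring('wrist',.4875,.3415,.056,.034)
ring('wrist',.4875,.3415,.068,.028)
ring('wrist',.4875,.3415,.080,.022)
for n in ['scene','side']:
    s=snap(n,n+'29.png'); m,P=brass(s)
    for c,b,q in comps(m,P):
        top=np.percentile(q[:,2],98); r=q[q[:,2]>top-.006]
        o,rad=fitc(r)
        if rad<.045 and o[1]>-.3: print(n,np.round(c),'top',round(top,3),'fit',np.round(o,4),round(rad,4))
to(.6717,.0804,.21,-24)
"
```

```text
time_s: 42.77
tool_pos: [0.4878, 0.3414, 0.0964]
eef_rot: [[-0.0, 0.913, -0.408], [-0.0, -0.408, -0.913], [-1.0, 0.0, 0.0]]
ft_force: [-1.3, -0.1, 5.2]
opening: 0.442
time_s: 43.18
tool_pos: [0.4878, 0.3415, 0.0964]
eef_rot: [[-0.0, 0.913, -0.408], [-0.0, -0.408, -0.913], [-1.0, -0.0, 0.0]]
ft_force: [0.2, -0.5, -0.8]
opening: 0.625
ring wrist 652 fit [0.4876 0.3409] 0.0305 enc [487.7 341.4]
ring wrist 548 fit [0.4869 0.3407] 0.0254 enc [487. 341.]
ring wrist 443 fit [0.4867 0.3412] 0.02 enc [486.7 340.9]
scene [239. 278.] top 0.067 fit [0.6717 0.08  ] 0.0141
scene [386. 307.] top 0.08 fit [0.4874 0.3413] 0.0201
scene [463. 329.] top 0.022 fit [0.3991 0.4666] 0.0159
side [212. 343.] top 0.079 fit [0.4865 0.3422] 0.0199
side [248. 414.] top 0.022 fit [0.3575 0.4257] 0.0097
side [220. 415.] top 0.02 fit [0.4009 0.4461] 0.007
t 43.9 pos [0.4874 0.3412 0.1955] psi -24.1 op 0.626 F [-0.2 -0.7 -1.3] j [ 0.5   0.5   1.68 -0.    0.96  0.92]
SHIFT cm [-1.45 27.47 16.28] TURN [-0.002  0.001  0.001] rows>= 8.0
```

View pics/w29.png

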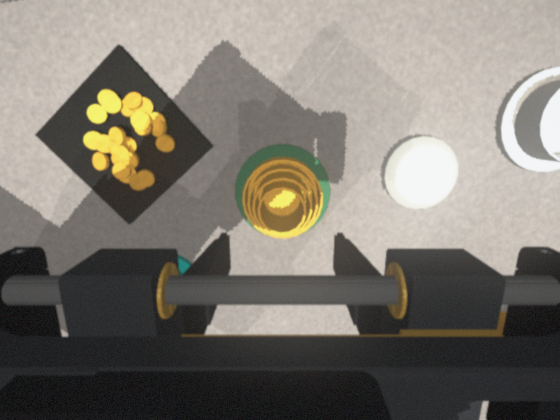

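View pics/scene29.png

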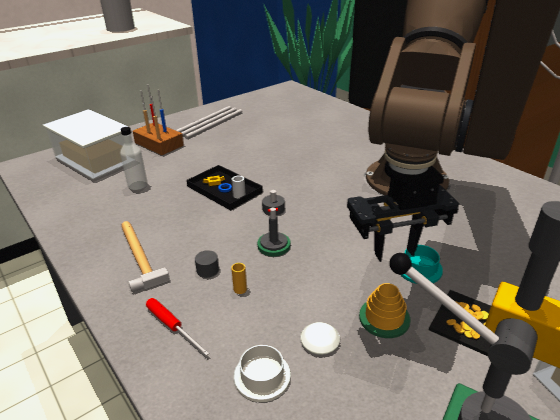

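C is nested. Now cup_D at its new place, scene (239,278).

```bash
python3 -m pendant '[{"xyz":[-0.4,2.4,1.4],"turn":[0,0,0]},{"xyz":[-0.8,5.8,3.4],"turn":[0,0,0]},{"xyz":[-1.2,9.2,5.4],"turn":[0,0,0]},{"xyz":[-1.4,12.6,7.5],"turn":[0,0,0]},{"xyz":[-1.4,16,9.5],"turn":[0,0,0]}]' 5 >/dev/null
python3 -m pendant '[{"xyz":[0,3.2,1.9],"turn":[0,0,0]},{"xyz":[0,6.4,3.8],"turn":[0,0,0]},{"xyz":[0,9.5,5.7],"turn":[0,0,0]},{"xyz":[0,11,6.5],"turn":[0,0,0]},{"xyz":[0,11,6.5],"turn":[0,0,0]}]' >/dev/null
python3 -m pendant '[{"xyz":[0,0,0],"turn":[0,0,0]},{"xyz":[0,0,0],"turn":[0,0,0]}]' >/dev/null
python3 -c "
from h import *
to(.6717,.080,.082,-24)
ring('wrist',.6715,.080,.066,.016,'w30.png')"
```

```text
t 44.9 pos [0.6697 0.0807 0.2056] psi -24.3 op 0.528 F [-0.2 -0.3 -0. ] j [ 0.02  0.6   1.46 -0.    1.09  0.45]
SHIFT cm [12.36  0.28 -0.07] TURN [-0.005  0.004  0.006] rows>= 3.0
ring wrist 98 fit [0.6714 0.0801] 0.0134 enc [671.4  80.4]
```

View pics/w30.png

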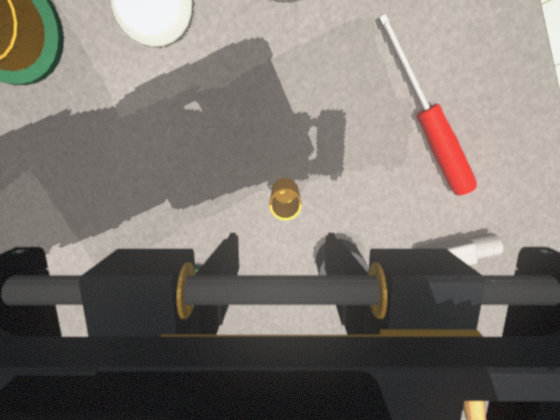

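```bash
python3 -m pendant '[{"xyz":[2.5,0.1,0],"turn":[0,0,0.004]},{"xyz":[5.5,0.2,0],"turn":[0,0.004,0.006]},{"xyz":[8.5,0.2,0],"turn":[0,0.004,0.006]},{"xyz":[11,0.2,0],"turn":[0,0.004,0.006]},{"xyz":[11.9,0.2,0],"turn":[0,0.004,0.006]}]' >/dev/null
python3 -m pendant '[{"xyz":[0,0,0],"turn":[0,0,0]},{"xyz":[0,0,0],"turn":[0,0,0]}]' >/dev/null
python3 -c "
from h import *
to(.6716,.080,.082,-24)
ring('wrist',.6715,.080,.066,.016,'w31.png')"
```

```text
t 45.53 pos [0.6682 0.0825 0.0837] psi -24.1 op 0.527 F [ 0.3  0.7 -0.3] j [ 0.02  0.73  1.56 -0.    0.85  0.45]
SHIFT cm [0.17 0.41 0.09] TURN [-0.001  0.002  0.004] rows>= 1.0
ring wrist 492 fit [0.6714 0.08  ] 0.0137 enc [671.6  80.1]
```

```bash
python3 -m pendant '[{"xyz":[0.1,0.4,0.1],"turn":[0,0,0.004]},{"xyz":[0.15,0.4,0.1],"turn":[0,0,0.004]},{"xyz":[0.15,0.4,0.1],"turn":[0,0,0.004]}]' >/dev/null
python3 -c "
from h import *
to(.6715,.080,.082,-24)"
```

```text
t 45.83 pos [0.6727 0.0797 0.0844] psi -24.1 op 0.522 F [-0.3  0.1 -0.1] j [ 0.02  0.73  1.56 -0.    0.85  0.44]
SHIFT cm [ 0.24 -0.12  0.02] TURN [-0.002  0.001 -0.003] rows>= 1.0
```

```bash
python3 -m pendant '[{"xyz":[0.1,-0.1,0],"turn":[0,0,0]},{"xyz":[0.2,-0.1,0],"turn":[0,0,0]},{"xyz":[0.2,-0.1,0],"turn":[0,0,0]}]' >/dev/null
python3 -m pendant '[{"xyz":[0,0,0],"turn":[0,0,0]},{"xyz":[0,0,0],"turn":[0,0,0]},{"xyz":[0,0,0],"turn":[0,0,0]},{"xyz":[0,0,0],"turn":[0,0,0]},{"xyz":[0,0,0],"turn":[0,0,0]}]' 2 
python3 -m pendant '[{"xyz":[0,0,0],"turn":[0,0,0]},{"xyz":[0,0,0],"turn":[0,0,0]},{"xyz":[0,0,0],"turn":[0,0,0]}]'
python3 -m pendant '[{"xyz":[-0.5,0,0],"turn":[0,0,0]},{"xyz":[-1.5,0,0],"turn":[0,0,0]},{"xyz":[-4,0,0],"turn":[0,0,0]},{"xyz":[-7,0,0],"turn":[0,0,0]},{"xyz":[-10.5,0,0],"turn":[0,0,0]}]'
python3 -c "
from h import *
s=snap('scene','s32.png')
to(.4875,.341,.2,-24)"
```

```text
time_s: 46.5
tool_pos: [0.6717, 0.08, 0.0824]
eef_rot: [[0.003, 0.913, -0.408], [-0.002, -0.408, -0.913], [-1.0, 0.003, 0.001]]
ft_force: [0.3, -0.2, 0.2]
opening: 0.32
time_s: 46.75
tool_pos: [0.6717, 0.08, 0.0824]
eef_rot: [[0.003, 0.913, -0.408], [-0.002, -0.408, -0.913], [-1.0, 0.003, 0.001]]
ft_force: [0.2, -0.1, 0.3]
opening: 0.318
time_s: 47.17
tool_pos: [0.6708, 0.0802, 0.1882]
eef_rot: [[0.001, 0.913, -0.408], [-0.002, -0.408, -0.913], [-1.0, 0.001, 0.002]]
ft_force: [-0.6, -0.1, -1.0]
opening: 0.318
t 47.22 pos [0.6733 0.0804 0.1967] psi -24.1 op 0.317 F [ 2.1 -0.6  5.2] j [ 0.02  0.6   1.47 -0.    1.06  0.44]
SHIFT cm [ -0.59 -27.6  -16.2 ] TURN [-0.002 -0.003 -0.011] rows>= 8.0
```

View pics/s32.png

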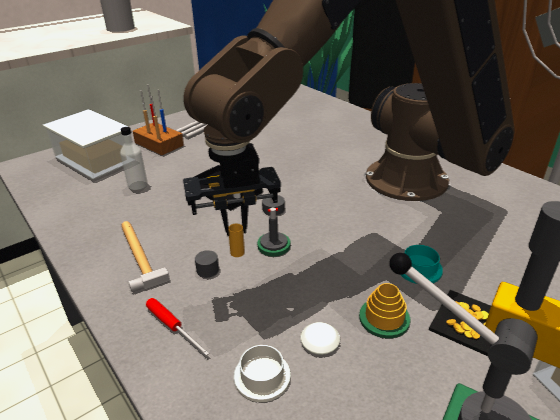

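```bash
python3 -m pendant '[{"xyz":[-0.2,-2.4,-1.4],"turn":[0,0,-0.005]},{"xyz":[-0.4,-5.8,-3.4],"turn":[0,0,-0.011]},{"xyz":[-0.6,-9.2,-5.4],"turn":[0,0,-0.011]},{"xyz":[-0.6,-12.6,-7.4],"turn":[0,0,-0.011]},{"xyz":[-0.6,-16,-9.4],"turn":[0,0,-0.011]}]' >/dev/null
python3 -m pendant '[{"xyz":[0,-3.2,-1.9],"turn":[0,0,0]},{"xyz":[0,-6.4,-3.8],"turn":[0,0,0]},{"xyz":[0,-9.5,-5.6],"turn":[0,0,0]},{"xyz":[0,-11,-6.4],"turn":[0,0,0]},{"xyz":[0,-11,-6.4],"turn":[0,0,0]}]' >/dev/null
python3 -m pendant '[{"xyz":[0,0,0],"turn":[0,0,0]},{"xyz":[0,0,0],"turn":[0,0,0]}]' >/dev/null
python3 -c "
from h import *
to(.4873,.3412,.18,-24)
ring('wrist',.4875,.3415,.080,.022,'w33.png')"
```

```text
t 48.22 pos [0.4882 0.3386 0.2039] psi -23.9 op 0.317 F [-0.1  0.7 -0.9] j [0.49 0.48 1.68 0.   0.97 0.91]
SHIFT cm [ 2.39 -0.19 -0.19] TURN [ 0.002 -0.006 -0.002] rows>= 1.0
ring wrist 292 fit [0.4867 0.3412] 0.0199 enc [486.7 341.1]
```

View pics/w33.png

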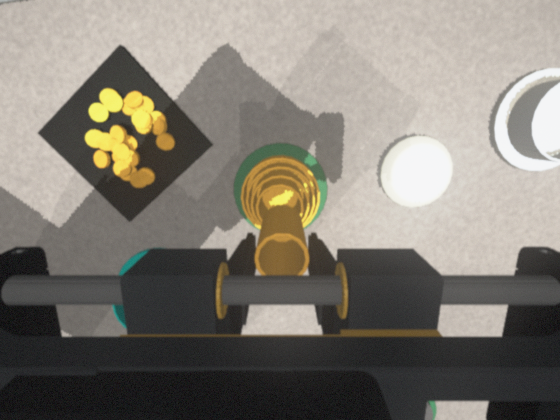

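```bash
python3 -m pendant '[{"xyz":[0.7,-0.15,-0.2],"turn":[0,-0.006,0]},{"xyz":[1.6,-0.15,-0.2],"turn":[0,-0.006,0]},{"xyz":[2.4,-0.15,-0.2],"turn":[0,-0.006,0]},{"xyz":[2.4,-0.15,-0.2],"turn":[0,-0.006,0]},{"xyz":[2.4,-0.15,-0.2],"turn":[0,-0.006,0]}]' >/dev/null
python3 -c "
from h import *
to(.4873,.3412,.12,-24)
ring('wrist',.4875,.3415,.080,.022)
z=robot.state()['tool_pos'][2]
ring('wrist',.4875,.3415,z-.0165,.016)"
```

```text
t 48.68 pos [0.488  0.3403 0.1788] psi -24.0 op 0.313 F [ 0.1 -0.8 -1.5] j [ 0.5   0.52  1.7  -0.    0.93  0.92]
SHIFT cm [ 5.88 -0.1  -0.07] TURN [ 0.001  0.002 -0.   ] rows>= 2.0
ring wrist 354 fit [0.4867 0.3413] 0.0199 enc [486.6 341.1]
ring wrist 617 fit [0.4874 0.3407] 0.0138 enc [487.2 339.9]
```

```bash
python3 -m pendant '[{"xyz":[1,-0.08,-0.05],"turn":[0,0,0]},{"xyz":[2.2,-0.08,-0.05],"turn":[0,0,0]},{"xyz":[3.5,-0.08,-0.05],"turn":[0,0,0]},{"xyz":[4.8,-0.08,-0.05],"turn":[0,0,0]},{"xyz":[5.8,-0.08,-0.05],"turn":[0,0,0]}]'
python3 -m pendant '[{"xyz":[0.2,0,0],"turn":[0,0,0]},{"xyz":[0.4,0,0],"turn":[0,0,0]},{"xyz":[0.6,0,0],"turn":[0,0,0]},{"xyz":[0.75,0,0],"turn":[0,0,0]}]'
```

```text
time_s: 49.2
tool_pos: [0.4874, 0.3412, 0.1203]
eef_rot: [[0.0, 0.914, -0.406], [-0.002, -0.406, -0.914], [-1.0, 0.001, 0.001]]
ft_force: [-0.1, -0.5, -2.2]
opening: 0.316
time_s: 49.53
tool_pos: [0.4877, 0.3413, 0.1131]
eef_rot: [[0.001, 0.914, -0.406], [-0.001, -0.406, -0.914], [-1.0, 0.002, 0.001]]
ft_force: [0.7, -0.1, -1.5]
opening: 0.315
```

```bash
python3 -m pendant '[{"xyz":[0.12,0,0],"turn":[0,0,0]},{"xyz":[0.24,0,0],"turn":[0,0,0]},{"xyz":[0.36,0,0],"turn":[0,0,0]}]'
python3 -m pendant '[{"xyz":[0.05,0,0],"turn":[0,0,0]},{"xyz":[0.1,0,0],"turn":[0,0,0]},{"xyz":[0.12,0,0],"turn":[0,0,0]}]'
```

```text
time_s: 49.78
tool_pos: [0.4878, 0.3414, 0.1098]
eef_rot: [[0.002, 0.914, -0.406], [-0.001, -0.406, -0.914], [-1.0, 0.002, 0.0]]
ft_force: [-0.4, -0.3, -1.3]
opening: 0.318
time_s: 50.03
tool_pos: [0.4878, 0.3414, 0.1086]
eef_rot: [[0.002, 0.914, -0.406], [-0.001, -0.406, -0.914], [-1.0, 0.002, 0.0]]
ft_force: [-0.6, -0.2, -0.8]
opening: 0.319
```

```bash
python3 -m pendant '[{"xyz":[0.04,0,0],"turn":[0,0,0]},{"xyz":[0.07,0,0],"turn":[0,0,0]},{"xyz":[0.07,0,0],"turn":[0,0,0]}]'
python3 -m pendant '[{"xyz":[0,0,0],"turn":[0,0,0]},{"xyz":[0,0,0],"turn":[0,0,0]},{"xyz":[0,0,0],"turn":[0,0,0]},{"xyz":[0,0,0],"turn":[0,0,0]},{"xyz":[0,0,0],"turn":[0,0,0]}]' 5
python3 -m pendant '[{"xyz":[-0.5,0,0],"turn":[0,0,0]},{"xyz":[-2,0,0],"turn":[0,0,0]},{"xyz":[-4,0,0],"turn":[0,0,0]},{"xyz":[-7,0,0],"turn":[0,0,0]},{"xyz":[-10,0,0],"turn":[0,0,0]}]' >/dev/null
python3 -m pendant '[{"xyz":[0,0,0],"turn":[0,0,0]},{"xyz":[0,0,0],"turn":[0,0,0]}]'
python3 -c "
from h import *
s=snap('wrist','w34.png');P=pts(s);m,_=brass(s)
for z,R in ((.044,.0395),(.056,.0335),(.068,.0275),(.080,.0215),(.092,.0155)):
    ring('wrist',.4872,.3413,z,R)
    q=P[(m>0)&(np.hypot(P[...,0]-.4872,P[...,1]-.3413)<R+.0008)&(np.hypot(P[...,0]-.4872,P[...,1]-.3413)>R-.0028)]
    q=q[abs(q[:,2]-z)<.005]; A=np.c_[q[:,:2]-[.4872,.3413],np.ones(len(q))];c=np.linalg.lstsq(A,q[:,2],rcond=None)[0]
    print('  rim z',round(c[2],4),'tilt deg',np.round(np.degrees(c[:2]),2),len(q))
snap('scene','scene34.png')
s=snap('side','side34.png');cv2.imwrite('pics/side34c.png',cv2.resize(s['frame'][270:390,140:290],None,fx=5,fy=5,interpolation=cv2.INTER_CUBIC))
"
```

```text
time_s: 50.28
tool_pos: [0.488, 0.3415, 0.1083]
eef_rot: [[0.002, 0.914, -0.406], [-0.0, -0.406, -0.914], [-1.0, 0.002, -0.001]]
ft_force: [-0.4, 0.1, 3.7]
opening: 0.316
time_s: 50.7
tool_pos: [0.4879, 0.3415, 0.1082]
eef_rot: [[0.002, 0.914, -0.406], [-0.001, -0.406, -0.914], [-1.0, 0.002, -0.0]]
ft_force: [0.3, -1.1, -0.3]
opening: 0.519
time_s: 51.28
tool_pos: [0.4878, 0.3416, 0.2111]
eef_rot: [[0.004, 0.914, -0.406], [0.0, -0.406, -0.914], [-1.0, 0.004, -0.002]]
ft_force: [-1.3, -0.1, 0.6]
opening: 0.525
ring wrist 601 fit [0.4878 0.3434] 0.0342 enc [488.  342.6]
  rim z 0.0436 tilt deg [-0.18  0.31] 358
ring wrist 675 fit [0.4877 0.3414] 0.0298 enc [487.4 341.7]
  rim z 0.0556 tilt deg [-0.53 -0.23] 494
ring wrist 585 fit [0.487  0.3408] 0.0245 enc [486.8 341. ]
  rim z 0.0676 tilt deg [-0.16 -0.28] 432
ring wrist 479 fit [0.4867 0.3409] 0.0193 enc [486.5 340.9]
  rim z 0.0795 tilt deg [ 0.08 -0.61] 372
ring wrist 324 fit [0.4873 0.3413] 0.014 enc [487.3 341.1]
  rim z 0.0915 tilt deg [-0.85 -1.04] 319
```

View pics/side34c.png

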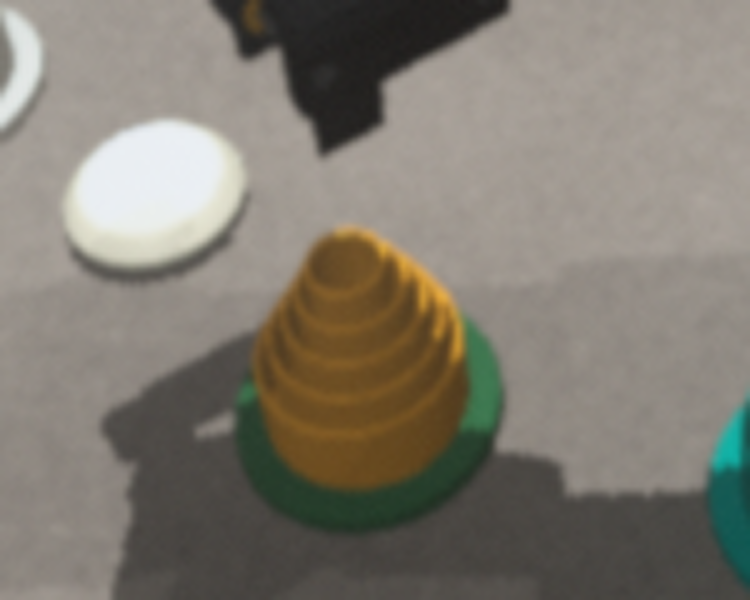

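View pics/scene34.png

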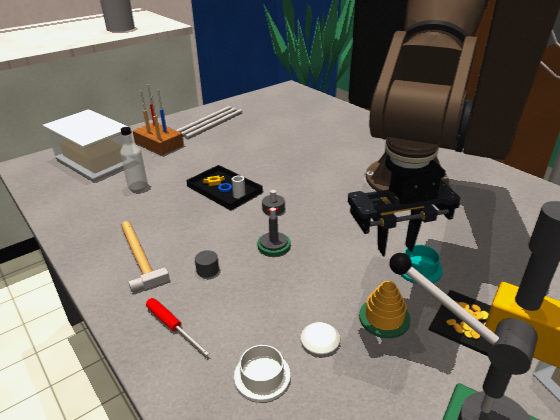

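View pics/w34.png

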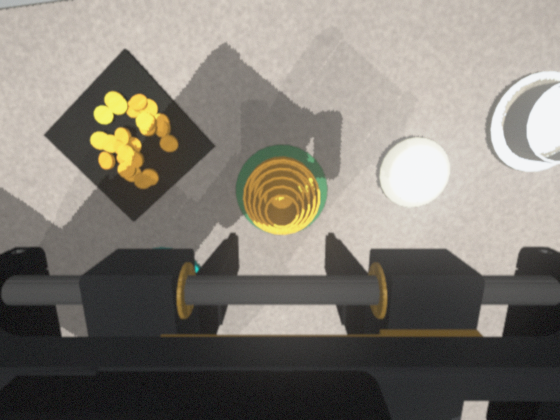

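The rims stand at 44, 56, 68, 80 and 92 mm as they should. Rim tilts read about 1° or less, the rings are concentric, the tray holds nut, washer and spacer, and the bystanders are in place. The gripper is clear, so I hand in.

```bash
python3 -c "
from cell import robot
print(robot.finish_job())"
```

```text
the job is handed in; nothing more can be done
None
```

The stud is stripped and all four brass cups are nested in the outer cup on the green stand; I handed in at about 51 s.

**Order:** I turned the nut about 82° anticlockwise until its slot matched the cross-pin, lifted it off, then took off the washer and the spacer. All three are in the black tray, with the spacer standing. Cup_A went into the outer cup before I took cup_M off the stud, so cup_M could go straight into it, then C and D. Cup_D was knocked aside during the run, still upright; I found it again and picked it up from its new place.

**Last checks:**
- Rims measured at 43.6, 55.6, 67.6, 79.5 and 91.5 mm, against 44, 56, 68, 80 and 92 expected.
- Tilts read about 1.3° or less, which is close to the measurement noise on the smallest rim.
- The rings are concentric within about 1–2 mm.
- The bystanders look unmoved in the last pictures, and the gripper was about 10 cm above the stack.

**What disagreed or went less well:**
- **Nut angle:** I measured it about 98° anticlockwise (82° clockwise) of the pin, outside the stated 0.7–1.4 rad. I trusted the image, and the nut came off without force.
- **Nut set-down:** it met the tray floor with about 43 N at the wrist, through the nut itself. That is under the 120 N wrist limit; the later set-downs stayed below about 8 N.

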